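# Pack the practice plates, latch the sprung bar, log the batch

### The arm

A 6-joint arm with a two-finger parallel gripper is mounted at the origin on the work surface. World frame = base frame: x ahead of the robot, y to its left, z up, the work surface at z = 0. Lengths are in m, angles in rad, forces in N, time in s.
With the tool pointing down it reaches from about 0.425 to 0.925 m from the base axis. Payload 12.5 kg.
Tool frame: the origin (TCP) lies midway between the tips of the shut fingers; the grasp point (between the pads) lies 19 mm behind it; z points along the fingers, y is the direction in which the jaws open and shut (so a half turn about z gives the same grasp; the last joint's range is limited). The gripper opens to 85 mm and grips with 20 to 120 N. Pads are 22 mm wide; open, the fingers measure 114 mm over their backs; the gripper's body (76 mm by 85 mm) begins 54 mm behind the grasp point. The pads swing forward as they close: fully open they stand 13 mm farther back than shut.
Start: joints at [-1.355, 0.491, 1.559, -0, 1.092, -0.106], TCP at [0.198, -0.593, 0.231] pointing down, gripper open.
Joint ranges: [-3.1, 3.1], [-0.84, 2.19], [0.05, 2.79], [-1.13, 4.28], [0.06, 2.93], [-2.69, 2.69]. Speed limits (rad/s): [2.22, 2.22, 2.79, 3.14, 3.14, 3.14].

### API

Orientations are given as [roll, pitch, yaw] about the fixed x, y, z axes, in that order (R = Rz(yaw) Ry(pitch) Rx(roll)).
In Python, from bench import r, eyes, ticket gives the robot as it stands.
- The arm moves only by the shell command python3 -m crank 'ROWS'. ROWS is JSON, a list of rows, each a list of 3 entries, a list of its own where there are three numbers: the turn, a rotation vector about the tool's x, y, z in rad, then the shift along the tool's x, y, z in mm, then the opening, from 0 (shut) to 1 (fully open). In form: [[[rx, ry, rz], [x, y, z], grip], ...]. A call has 1 to 5 rows; each row shifts and turns the commanded pose from where the row before left it, along the tool's axes as they then stand; what a row does not reach is not made up. A row lasts 1/10 s, in which the tool goes at most 50 mm and 8.59 degrees, less where a joint would pass 70% of its speed; a pose out of reach is approached as far as the arm can. A call with a gripper value outside its range is refused whole. The fingers move at their own pace and stop on an object; the grip force is fixed at half the most. Time passes only in rows, so rows that do not move let the fingers close. It gives the time, the measured TCP pose, the force and the opening at its end, in the units of the state.
- r.observe(): the state, without advancing time (a new reading comes with each control period).
- eyes.get_image(name): name is "scene" or "top" or "wrist"; returns the picture (384x512x3 uint8, red, green, blue); there is no depth.
- eyes.camera_params(name): a dict with "camera_matrix" (3x3 intrinsics, pixels), "R" (3x3) and "t" (3): a world point X has camera coordinates R X + t; the wrist camera has in their place "tool_from_camera" (4x4, takes a point from camera to tool coordinates, whose origin is the TCP and whose axes are the flange's). Camera axes: x right, y down, z forward; pixel columns grow to the right and rows downward; lengths in m; the calibration is good to about 2 mm. A picture is of the moment at which its call begins: read the wrist's pose just before it. camera_params takes no time and is no camera call.
- ticket.finish_job(): hands the job in, once; it reports no verdict.
The state is a dict: "t": time; "joint_pos": joint angles; "qvel": joint speeds; "joint_efforts": joint torques, N m; "ee_pos": TCP position; "orientation": TCP orientation; "ft_force": force on the tool from outside, world axes, zero at the start; "torque": the same for the moment, N m; "opening": finger opening in m.
Only numpy, scipy, OpenCV 4.12 (cv2) and the standard library are available. Lean on these libraries where they do the work, as an engineer would, in place of code of your own. Each camera call takes 0.05 s, during which the arm holds its last target.

### The job

Pack every copper practice plate that lies on the bench into the tray of the transit case, flat, copper face up and in one layer, then fold the cover fully shut. Next wind the sprung hold-down bar round over the cover until its bolt is past the keeper, hold it there while you push the bolt's knob down, and let the bar spring back against the keeper so that it stays latched. Then log the batch by swinging the tally counter's lever to its stop and letting it spring back; leave the scriber, the cabochon and the tweezers alone.

Things in the scene. Friction and masses are not known exactly. Their poses are not given: they have to be found in the camera images.
- plate1_mid (a point): centre of a mounted practice plate: a copper plate glued on a wooden block, together 66 mm long (its x axis) by 30 mm wide (y) by 20 mm high (z; copper face up), about 90 g; at the start it lies flat on the bench somewhere to the right of the case. All plates are alike; three to five are present
- plate2_mid (a point): centre of a mounted practice plate: a copper plate glued on a wooden block, together 66 mm long (its x axis) by 30 mm wide (y) by 20 mm high (z; copper face up), about 90 g; at the start it lies flat on the bench somewhere to the right of the case. All plates are alike; three to five are present
- plate3_mid (a point): centre of a mounted practice plate: a copper plate glued on a wooden block, together 66 mm long (its x axis) by 30 mm wide (y) by 20 mm high (z; copper face up), about 90 g; at the start it lies flat on the bench somewhere to the right of the case. All plates are alike; three to five are present
- plate4_mid (a point): centre of a mounted practice plate: a copper plate glued on a wooden block, together 66 mm long (its x axis) by 30 mm wide (y) by 20 mm high (z; copper face up), about 90 g; at the start it lies flat on the bench somewhere to the right of the case. All plates are alike; three to five are present
- plate5_mid (a point): centre of a mounted practice plate: a copper plate glued on a wooden block, together 66 mm long (its x axis) by 30 mm wide (y) by 20 mm high (z; copper face up), about 90 g; at the start it lies flat on the bench somewhere to the right of the case. All plates are alike; three to five are present
- tray_floor (a point): centre of the cork floor of the case's tray, on the floor's surface 6 mm above the bench. The case is fixed to the bench; its x axis points roughly away from the robot, y to its left. The tray is 180 mm (x) by 160 mm (y) inside, with a 6 mm thick wooden wall around it that rises only 8 mm above the floor; six plates fit flat in one layer, e.g. long sides along the case's y, two along y and three along x
- cover_hinge (a point): middle of the cover's hinge line, on the left (+y) side of the case, 34 mm above the bench; the hinge line runs along the case's x axis, axes as those of the case. The closed cover reaches 182 mm from it towards the case's -y
- cover (a joint): angle of the dark wooden cover, rad: 0 closed (level), grows as it opens, about 1.6 upright, stop at 2.2. Stiff hinge: the cover stays at any angle and takes about 2 to 4 N at its free edge. The cover is a panel 194 mm along the hinge by 182 mm, 8 mm thick, its underside 34 mm above the bench when closed, with a 16 mm skirt below its other three edges; it can be pushed shut from outside, it has no handle
- cover_edge (a point): middle of the free edge of the cover, at half the panel's thickness, 182 mm from the hinge line
- bar (a joint): angle of the flat steel hold-down bar about its upright pivot post at the far right corner of the case, rad: 0 parked (where its torsion spring returns it, pointing to the right of the case), grows as it is wound clockwise seen from above, over the closed cover; the bolt stands beside the keeper at 0.87; stop at 0.95. The spring pulls back with 2 N (parked) to 6 N (at the stop) at the bolt. The bar is 20 mm wide, its underside 46 mm and its top 60 mm above the bench
- bar_pivot (a point): on the axis of the bar's pivot post, at the bar's half height, 53 mm above the bench; the bolt's axis is 235 mm from this axis
- bolt_knob (a point): centre of the round brass knob of the drop bolt at the bar's free end. The knob is upright, 24 mm across and 26 mm high, its centre 105 mm above the bench while the bolt is up, 77 mm when down; free all round, can be pinched from above
- bolt (a joint): travel of the drop bolt down through the bar, m: 0 up, 0.028 fully down; friction of about 2 N keeps it where it is left. The bolt is a 12 mm round rod whose lower end is 44 mm above the bench when up (passes over the keeper) and 16 mm when down (caught by the keeper)
- keeper_top (a point): centre of the top of the keeper, a steel block 30 mm (x) by 16 mm (y), top 36 mm above the bench, near right corner of the case. The bar is latched when the lowered bolt rests against the keeper's left (+y) side, held there by the spring: the bolt must be carried past the keeper before it is pushed down
- tally (a joint): angle of the tally counter's sprung lever about its upright axis, rad: 0 at rest, grows counter-clockwise seen from above, stop at 1.2; its spring pulls back with 1 to 3 N at the post
- tally_post (a point): middle of the upright round black finger post at the end of the tally lever, 14 mm across and 40 mm high, its centre 79 mm and its top 97 mm above the bench, 60 mm from the lever's axis; the lever's plate lies 51 to 57 mm above the bench
- tally_pivot (a point): on the axis of the tally lever, 55 mm above the bench; the counter is a grey box 90 by 72 mm, 46 mm high, on a 110 by 84 mm foot plate 6 mm thick, fixed to the bench right of the case
- scriber: scriber with ebony handle, 152 mm long, 14 mm thick, lying on the bench left of the case, to be left alone; origin on the bench under its middle, x along it
- cabochon: domed rose quartz cabochon, 64 mm across, 26 mm high, lying between the case and the counter, to be left alone; origin at the centre of its underside
- tweezer_holder: nickel tweezers in a spring clip holder on a 90 by 60 mm wooden foot, 60 mm high, beyond the case, to be left alone; origin at the centre of its underside
Mind the look-alikes: they are no part of the job. What is shaped like the part that bears plate3_mid but purple or turquoise is not meant.

How it is judged:
By the outcome, as a careful person would: the job done as asked, in the order asked, and still so for the second after the job is handed in, with the robot touching nothing.
Of plate1, plate2, plate3, plate4, plate5 only 3 to 5 are there at a start; the rules pass over those that are not, and their reading is None.
At some moment in a run one of plate1, plate2, plate3, plate4, plate5 may be knocked a few centimetres aside while the robot is not near it.
Once in a run the grip may slacken for a moment while it holds something.
It also fails if it takes over 210 s, if anything falls off the work surface, if the arm or the gripper's body presses on something with over 40 N, if the wrist force passes 120 N, or if a joint passes its speed limit or range.

## Working session

There is one attempt and no reset: what is moved stays moved. The work goes in short steps, Python scripts to look and compute and a shell command to move; the robot and the scene stay as the last step left them, time stands still between calls to the robot, and variables do not carry over. Pictures are saved under pics/ and viewed, and the job is handed in when it is done.

```bash
ls; mkdir -p pics; python3 - <<'E'
from bench import r, eyes, ticket
import cv2
print(r.observe())
for n in ("scene","top","wrist"):
    im=eyes.get_image(n); cv2.imwrite(f"pics/{n}0.png",im[:,:,::-1])
    print(n,eyes.camera_params(n))
E
```

```text
pics
{'t': 0.0, 'joint_pos': array([-1.35460178e+00,  4.91569877e-01,  1.55946694e+00,  8.10205659e-06,
        1.09169178e+00, -1.05548085e-01]), 'qvel': array([-0.00058739,  0.00015058,  0.00039786, -0.00024967,  0.00011454,
        0.00106922]), 'joint_efforts': array([-4.48651026e-04, -6.18446231e+01, -2.61594450e+01, -7.14574571e-05,
        4.06226449e-03, -1.51341885e-05]), 'ee_pos': array([ 0.19764184, -0.59268339,  0.2307153 ]), 'orientation': array([-3.14046378e+00, -1.26820275e-04,  3.21738818e-01]), 'ft_force': array([ 0.14983135,  0.28059912, -0.92443839]), 'torque': array([-0.00427912, -0.01168921, -0.01881721]), 'opening': 0.08541375848932817}
scene {'camera_matrix': array([[379.60487826,   0.        , 249.8650193 ],
       [  0.        , 379.60487826, 194.25326713],
       [  0.        ,   0.        ,   1.        ]]), 'R': array([[ 0.65306987,  0.75727752, -0.00552209],
       [ 0.46417123, -0.40603769, -0.78719659],
       [-0.59836846,  0.51153118, -0.61667742]]), 't': array([-0.39087288, -0.20122261,  1.74167447])}
top {'camera_matrix': array([[436.84386229,   0.  
[... 171 characters left out ...]
242021],
       [-0.98130417, -0.02071596, -0.19134518],
       [ 0.19173475, -0.01879972, -0.98126671]]), 't': array([-0.04079308,  0.61828311,  1.35891014])}
wrist {'camera_matrix': array([[320.47637609,   0.        , 250.68365026],
       [  0.        , 320.47637609, 194.90740904],
       [  0.        ,   0.        ,   1.        ]]), 'tool_from_camera': array([[-6.63694199e-04, -9.60445072e-01, -2.78468712e-01,
         7.10250334e-02],
       [ 9.99999586e-01, -4.63939829e-04, -7.83230545e-04,
         1.14415442e-03],
       [ 6.23057190e-04, -2.78469117e-01,  9.60444982e-01,
        -1.42158479e-01],
       [ 0.00000000e+00,  0.00000000e+00,  0.00000000e+00,
         1.00000000e+00]])}
```

View pics/top0.png

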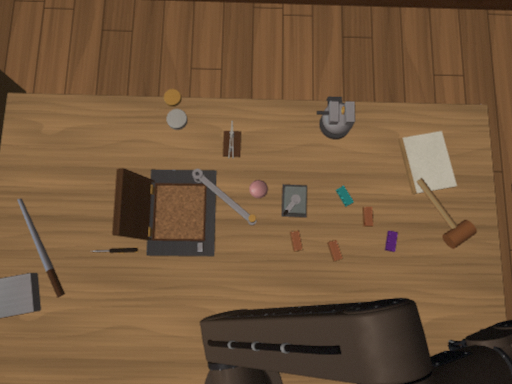

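View pics/scene0.png

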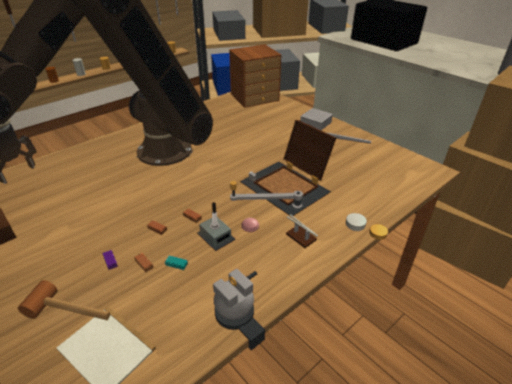

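View pics/wrist0.png

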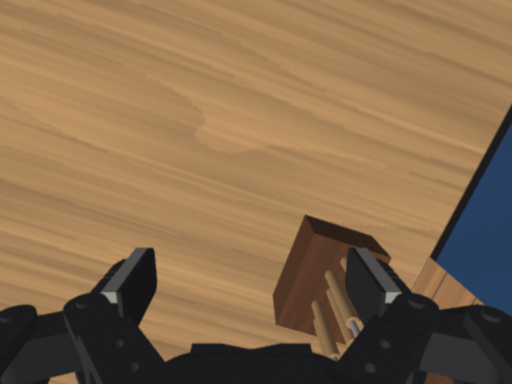

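The top view shows three copper plates at about (296,240), (335,250) and (368,216). The look-alikes are turquoise at (345,196) and purple at (391,241). The case is at (180,213), the counter at (295,200) and the bolt knob near (252,218). The scene view also shows three copper plates.

```bash
cat > h.py <<'E'
import numpy as np, cv2
from bench import r, eyes, ticket
from scipy.spatial.transform import Rotation as Ro
def cam(n):
    p=eyes.camera_params(n); return p
def cast(n,uv,z,p=None,tool=None):
    p=p or cam(n); K=p["camera_matrix"]
    if n=="wrist":
        T=tool@p["tool_from_camera"]; R=T[:3,:3]; c=T[:3,3]
    else: R=p["R"].T; c=-R@p["t"]
    uv=np.atleast_2d(np.asarray(uv,float))
    d=(np.linalg.inv(K)@np.c_[uv,np.ones(len(uv))].T).T@R.T
    return c+d*((z-c[2])/d[:,2])[:,None]
def proj(n,X,tool=None):
    p=cam(n);K=p["camera_matrix"];X=np.atleast_2d(X)
    if n=="wrist":
        T=np.linalg.inv(tool@p["tool_from_camera"]);Y=X@T[:3,:3].T+T[:3,3]
    else: Y=X@p["R"].T+p["t"]
    y=Y@K.T; return y[:,:2]/y[:,2:]
def tool():
    s=r.observe();T=np.eye(4);T[:3,:3]=Ro.from_euler("xyz",s["orientation"]).as_matrix();T[:3,3]=s["ee_pos"];return T
def snap(n,name,crop=None,k=1):
    T=tool();im=eyes.get_image(n)[:,:,::-1].copy()
    o=im if crop is None else im[crop[1]:crop[3],crop[0]:crop[2]]
    if k!=1:o=cv2.resize(o,None,fx=k,fy=k,interpolation=cv2.INTER_CUBIC)
    cv2.imwrite(f"pics/{name}.png",o);return im,T
def copper(im,lo=(4,90,70),hi=(13,220,255)):
    h=cv2.cvtColor(im,cv2.COLOR_BGR2HSV);return cv2.inRange(h,lo,hi),h
def blobs(m,amin=30):
    cs,_=cv2.findContours(m,cv2.RETR_EXTERNAL,cv2.CHAIN_APPROX_NONE)
    return [c for c in cs if cv2.contourArea(c)>=amin]
E
python3 - <<'E'
from h import *
im=cv2.imread("pics/top0.png")
cv2.imwrite("pics/topc.png",cv2.resize(im[160:290,100:420],None,fx=2.5,fy=2.5,interpolation=cv2.INTER_CUBIC))
h=cv2.cvtColor(im,cv2.COLOR_BGR2HSV)
for u,v in [(296,240),(335,250),(368,216),(391,241),(345,196),(320,280),(252,218),(180,213),(200,190)]:print((u,v),h[v,u],cast("top",[(u,v)],0.02).round(3))
im=cv2.imread("pics/scene0.png")
cv2.imwrite("pics/scenec.png",cv2.resize(im[110:280,90:350],None,fx=3,fy=3,interpolation=cv2.INTER_CUBIC))
E
```

```text
(296, 240) [ 11 155 127] [[ 0.47  -0.164  0.02 ]]
(335, 250) [ 11 156 126] [[ 0.439 -0.292  0.02 ]]
(368, 216) [ 10 154 126] [[ 0.554 -0.404  0.02 ]]
(391, 241) [141 158 100] [[ 0.472 -0.477  0.02 ]]
(345, 196) [ 87 161 111] [[ 0.62  -0.329  0.02 ]]
(320, 280) [ 16 125 133] [[ 0.342 -0.241  0.02 ]]
(252, 218) [ 17 157 161] [[ 0.54  -0.018  0.02 ]]
(180, 213) [ 14 131 130] [[0.551 0.22  0.02 ]]
(200, 190) [ 14 132 122] [[0.63  0.157 0.02 ]]
```

View pics/topc.png

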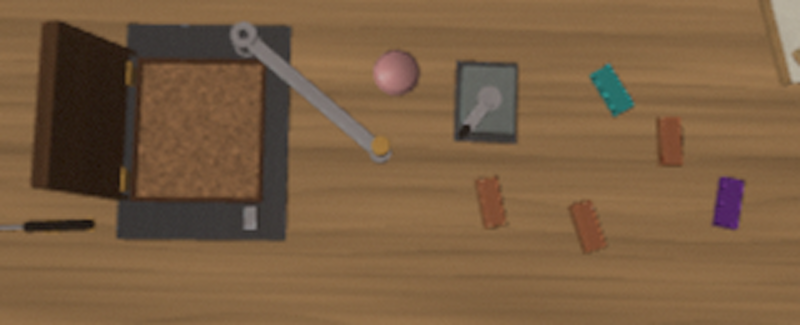

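View pics/scenec.png

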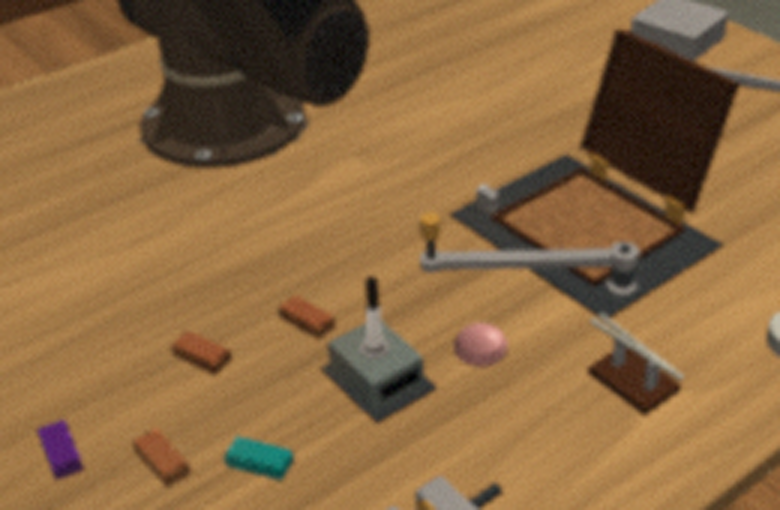

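```bash
cat >> h.py <<'E'
def plates(im,n="top",T=None,z=0.02,lo=(4,120,60),hi=(12,230,255),amin=60,cond=None):
    m,_=copper(im,lo,hi)
    out=[]
    for c in blobs(m,amin):
        P=cast(n,c[:,0,:],z,tool=T)[:,:2]
        (cx,cy),(w,hh),a=cv2.minAreaRect((P*1000).astype(np.float32))
        if w<hh: w,hh=hh,w; a+=90
        a=(a+90)%180-90
        mm=cv2.moments(c); cc=cast(n,[(mm["m10"]/mm["m00"],mm["m01"]/mm["m00"])],z,tool=T)[0]
        out.append((cc.round(4)[:2],(round(cx/1000,4),round(cy/1000,4)),(round(w),round(hh)),round(a,1),cv2.contourArea(c)))
    return out
E
python3 - <<'E'
from h import *
for n in("top","scene"):
    im=cv2.imread(f"pics/{n}0.png")
    for p in plates(im,n,amin=40):
        if p[2][0]<120: print(n,p)
# case features
def f(n,uv,z):print(n,uv,z,cast(n,[uv],z)[0].round(4))
c=lambda u,v:(100+u/2.5,160+v/2.5)
for uv in [(138,60),(264,64),(262,200),(136,198)]: f("top",c(*uv),0.010)
f("top",c(244,36),0.06)   # pivot
f("top",c(379,146),0.118) # knob top
f("top",c(250,211),0.036)
f("top",c(464,131),0.097) 
f("top",c(489,97),0.06)
for uv in [(456,62),(517,62),(517,142),(456,142)]: f("top",c(*uv),0.006)
f("top",c(396,73),0.013)
for uv in [(128,60),(122,192)]: f("top",c(*uv),0.034)
for uv in [(48,22),(34,187)]: f("top",c(*uv),0.21)
s=lambda u,v:(90+u/3,110+v/3)
f("scene",s(372,282),0.097); f("scene",s(430,217),0.118); f("scene",s(487,190),0.036); f("scene",s(625,246),0.06)
E
```

```text
top (array([0.3172, 0.6077]), (0.319, 0.6092), (88, 10), 29.2, 45.5)
top (array([ 0.4393, -0.2908]), (0.4397, -0.2905), (64, 29), 17.7, 148.0)
top (array([ 0.4685, -0.164 ]), (0.4686, -0.1641), (63, 29), 11.5, 136.0)
top (array([ 0.4999, -0.7053]), (0.5018, -0.7069), (111, 53), -56.9, 430.5)
top (array([ 0.5536, -0.4028]), (0.5539, -0.4025), (60, 30), 1.1, 140.5)
top (array([0.7911, 0.0389]), (0.7947, 0.0394), (82, 17), 1.4, 97.0)
top (array([0.7979, 0.0757]), (0.7957, 0.0753), (85, 14), 1.7, 81.0)
scene (array([ 0.4904, -0.704 ]), (0.4895, -0.7005), (115, 69), -55.0, 592.0)
scene (array([ 0.5589, -0.4068]), (0.5619, -0.4074), (72, 27), 3.1, 109.0)
scene (array([0.8087, 0.045 ]), (0.8063, 0.0492), (87, 53), -0.6, 172.5)
scene (array([ 0.4485, -0.2953]), (0.4484, -0.2957), (71, 35), 16.7, 105.0)
scene (array([ 0.0683, -0.6894]), (0.0564, -0.6917), (94, 26), -0.7, 58.5)
scene (array([ 0.4744, -0.1695]), (0.4756, -0.1703), (71, 35), 9.3, 95.0)
top (155.2, 184.0) 0.01 [0.6495 0.309  0.01  ]
top (205.6, 185.6) 0.01 [0.6476 0.1399 0.01  ]
top (204.8, 240.0) 0.01 [0.465  0.1354 0.01  ]
top 
[... 304 characters left out ...]
4.8) 0.006 [ 0.6568 -0.1193  0.006 ]
top (306.8, 184.8) 0.006 [ 0.6586 -0.2023  0.006 ]
top (306.8, 216.8) 0.006 [ 0.5491 -0.2017  0.006 ]
top (282.4, 216.8) 0.006 [ 0.5474 -0.1199  0.006 ]
top (258.4, 189.2) 0.013 [ 0.6384 -0.038   0.013 ]
top (151.2, 184.0) 0.034 [0.6442 0.317  0.034 ]
top (148.8, 236.8) 0.034 [0.47   0.3138 0.034 ]
top (119.2, 168.8) 0.21 [0.6504 0.3727 0.21  ]
top (113.6, 234.8) 0.21 [0.4585 0.3738 0.21  ]
scene (214.0, 204.0) 0.097 [ 0.5592 -0.1255  0.097 ]
scene (233.33333333333334, 182.33333333333331) 0.118 [ 0.5286 -0.0161  0.118 ]
scene (252.33333333333334, 173.33333333333334) 0.036 [0.4424 0.1481 0.036 ]
scene (298.33333333333337, 192.0) 0.06 [0.6696 0.174  0.06  ]
```

```bash
python3 -m crank '[[[0,0,0.15],[0,0,0],1],[[0,0,0.15],[0,0,0],1],[[0,0,0.022],[0,0,0],1],[[0,0,0],[40,-22,10],1],[[0,0,0],[40,-22,10],1]]'; python3 -m crank '[[[0,0,0],[40,-22,10],1],[[0,0,0],[40,-22,10],1],[[0,0,0],[40,-22,10],1],[[0,0,0],[40,-22,10],1],[[0,0,0],[40,-22,10],1]]'
```

```text
t: 0.65
ee_pos: [0.2778, -0.5489, 0.211]
orientation: [3.141, -0.0, 0.001]
ft_force: [0.1, -0.4, 0.2]
opening: 0.0858
t: 1.15
ee_pos: [0.4792, -0.4379, 0.1609]
orientation: [3.142, 0.0, 0.004]
ft_force: [-0.5, -1.2, 1.2]
opening: 0.0854
```

```bash
python3 -m crank '[[[0,0,0],[38,-17,0],1],[[0,0,0],[37,-18,0],1],[[0,0,0],[0,0,0],1]]'; python3 - <<'E'
from h import *
im,T=snap("wrist","w1"); print(T[:3,3])
for p in plates(im,"wrist",T,amin=800): print(p)
im,_=snap("top","t1",(100,130,420,330),2.5)
for p in plates(im,"top"): print(p)
E
```

```text
t: 1.45
ee_pos: [0.5564, -0.4012, 0.1607]
orientation: [-3.141, -0.001, 0.008]
ft_force: [-1.1, 0.3, -0.1]
opening: 0.0854
[ 0.55643412 -0.40123609  0.16074054]
(array([ 0.4703, -0.1705]), (0.4739, -0.17), (67, 38), 11.0, 1538.5)
(array([ 0.5586, -0.4045]), (0.5575, -0.4044), (65, 28), 0.2, 1981.5)
(array([ 0.0995, -0.7255]), (0.0941, -0.7304), (116, 112), 0.7, 618.5)
(array([0.3221, 0.6088]), (0.3202, 0.6086), (87, 12), 28.9, 62.0)
(array([ 0.5005, -0.7057]), (0.5012, -0.7067), (111, 53), -56.3, 439.0)
(array([0.7926, 0.039 ]), (0.793, 0.0394), (85, 17), 1.4, 102.5)
(array([0.7948, 0.0757]), (0.7957, 0.0753), (85, 14), 1.7, 72.5)
(array([ 1.3453, -0.3499]), (1.3431, -0.358), (181, 20), -88.1, 92.5)
```

View pics/w1.png

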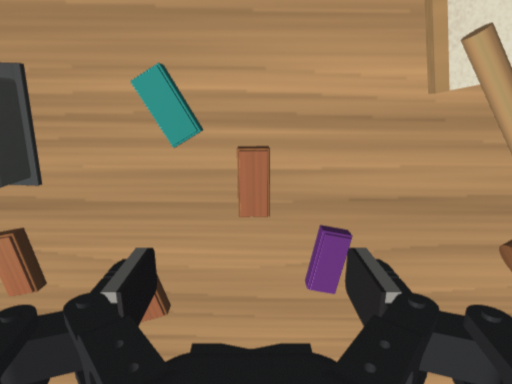

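View pics/t1.png

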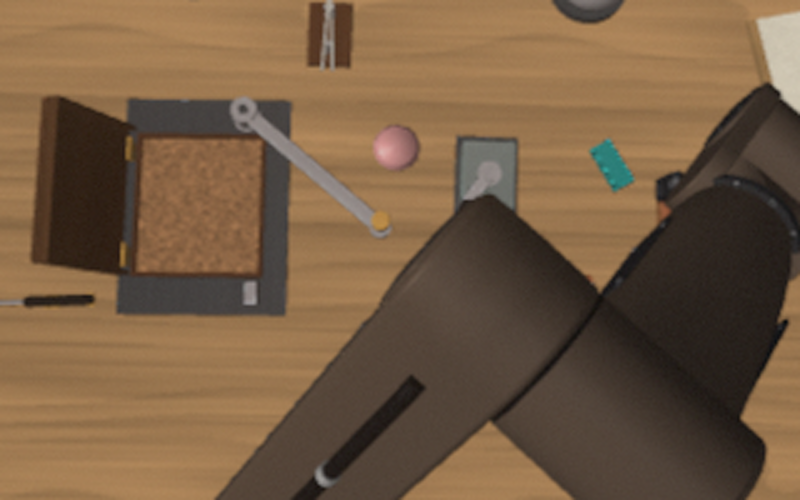

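The wrist view puts the plate at pixel (254,180), which is (0.557,-0.404), and it agrees with the top view. I'll go down and grip it.

```bash
python3 -m crank '[[[0,0,0],[1,3,40],1],[[0,0,0],[0,0,45],1],[[0,0,0],[0,0,45],1],[[0,0,0],[0,0,18],1],[[0,0,0],[0,0,10],1]]'; python3 -m crank '[[[0,0,0],[0,0,1],0.2],[[0,0,0],[0,0,0],0],[[0,0,0],[0,0,0],0],[[0,0,0],[0,0,0],0],[[0,0,0],[0,0,0],0]]'
```

```text
t: 2.05
ee_pos: [0.5519, -0.4074, 0.0012]
orientation: [-3.14, 0.002, -0.0]
ft_force: [0.4, 0.6, 0.6]
opening: 0.0855
t: 2.55
ee_pos: [0.5543, -0.4075, 0.0039]
orientation: [3.14, -0.002, 0.0]
ft_force: [-1.4, 0.0, 7.0]
opening: 0.0281
```

```bash
python3 -m crank '[[[0,0,0],[0,0,-20],0],[[0,0,0],[0,0,-45],0],[[0,0,0],[0,0,-45],0],[[0,0,0],[0,0,-45],0],[[0,0,0],[0,0,-30],0]]'; python3 - <<'E'
from h import *
im,T=snap("wrist","w2");print(T[:3,3])
E
```

```text
t: 3.05
ee_pos: [0.5541, -0.4072, 0.1916]
orientation: [3.139, -0.003, 0.0]
ft_force: [0.0, -0.1, -1.0]
opening: 0.0286
[ 0.55414817 -0.40723639  0.19158527]
```

View pics/w2.png

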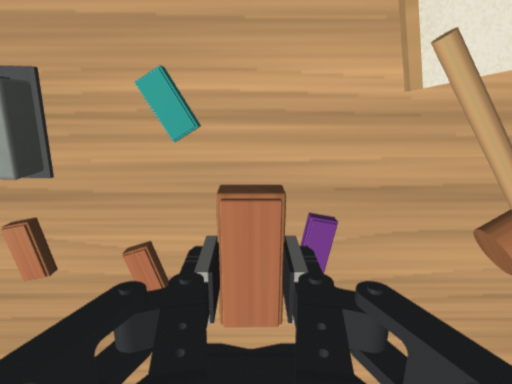

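```bash
python3 -m crank '[[[0,0,0],[3,-25,0],0],[[0,0,0],[3,-45,0],0],[[0,0,0],[3,-45,0],0],[[0,0,0],[3,-45,0],0],[[0,0,0],[3,-45,0],0]]'; python3 -m crank '[[[0,0,0],[3,-45,0],0],[[0,0,0],[3,-45,0],0],[[0,0,0],[3,-45,0],0],[[0,0,0],[3,-45,0],0],[[0,0,0],[3,-45,0],0]]';python3 -m crank '[[[0,0,0],[3,-45,0],0],[[0,0,0],[3,-45,0],0],[[0,0,0],[3,-45,0],0],[[0,0,0],[3,-45,0],0],[[0,0,0],[2,-19,0],0]]';  python3 - <<'E'
from h import *
im,T=snap("wrist","w3");print(T[:3,3])
E
```

```text
t: 3.6
ee_pos: [0.5685, -0.2002, 0.1876]
orientation: [3.141, -0.001, -0.0]
ft_force: [0.4, 0.5, -0.9]
opening: 0.0285
t: 4.1
ee_pos: [0.5836, 0.0249, 0.1877]
orientation: [3.141, -0.001, -0.0]
ft_force: [0.9, -0.5, -0.4]
opening: 0.0285
t: 4.6
ee_pos: [0.5974, 0.2255, 0.1875]
orientation: [-3.141, -0.001, 0.003]
ft_force: [0.5, -1.0, -1.3]
opening: 0.0285
[0.59741802 0.22551727 0.18750979]
```

View pics/w3.png

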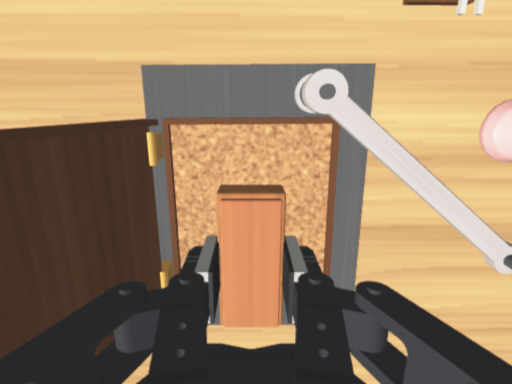

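```bash
python3 - <<'E'
from h import *
T=np.eye(4);T[:3,:3]=Ro.from_euler("xyz",[-3.141,-0.001,0.003]).as_matrix();T[:3,3]=[0.5974,.2255,.1875]
for uv,z in [((172,123),.006),((332,123),.006),((181,270),.006),((324,272),.006),((162,118),.014),((339,118),.014),((326,91),.06),((507,262),.06),((157,120),.038),((155,150),.034),((167,280),.034)]:
    print(uv,z,cast("wrist",[uv],z,tool=T)[0].round(4))
E
```

```text
(172, 123) 0.006 [0.6488 0.3027 0.006 ]
(332, 123) 0.006 [0.6492 0.1447 0.006 ]
(181, 270) 0.006 [0.4867 0.3032 0.006 ]
(324, 272) 0.006 [0.4846 0.1418 0.006 ]
(162, 118) 0.014 [0.6539 0.31   0.014 ]
(339, 118) 0.014 [0.6543 0.1403 0.014 ]
(326, 91) 0.06 [0.6774 0.1647 0.06  ]
(507, 262) 0.06 [ 0.5262 -0.0142  0.06  ]
(157, 120) 0.038 [0.6533 0.3081 0.038 ]
(155, 150) 0.034 [0.6261 0.3132 0.034 ]
(167, 280) 0.034 [0.4907 0.3117 0.034 ]
```

```bash
python3 -m crank '[[[0,0,0],[2,0,40],0],[[0,0,0],[0,0,45],0],[[0,0,0],[0,0,45],0],[[0,0,0],[0,0,35],0],[[0,0,0],[0,0,6],0]]';python3 -m crank '[[[0,0,0],[0,0,2],0],[[0,0,0],[0,0,0],0]]'
```

```text
t: 5.15
ee_pos: [0.598, 0.2206, 0.0126]
orientation: [3.14, 0.006, -0.001]
ft_force: [0.2, 0.0, -0.6]
opening: 0.0283
t: 5.35
ee_pos: [0.6008, 0.2219, 0.0159]
orientation: [-3.141, -0.002, -0.0]
ft_force: [0.3, 0.7, 0.0]
opening: 0.0284
```

```bash
python3 -m crank '[[[0,0,0],[0,0,2],0],[[0,0,0],[0,0,2],0],[[0,0,0],[0,0,0],0]]';python3 -m crank '[[[0,0,0],[0,0,1],0],[[0,0,0],[0,0,0],0]]'
```

```text
t: 5.65
ee_pos: [0.6001, 0.2221, 0.0109]
orientation: [-3.141, -0.001, -0.0]
ft_force: [-0.3, -0.1, -1.4]
opening: 0.0284
t: 5.85
ee_pos: [0.6001, 0.2221, 0.01]
orientation: [-3.142, -0.001, -0.0]
ft_force: [-0.9, -0.9, 5.5]
opening: 0.0286
```

```bash
python3 -m crank '[[[0,0,0],[0,0,0],0.6],[[0,0,0],[0,0,0],0.6],[[0,0,0],[0,0,-20],0.8],[[0,0,0],[0,0,-40],1],[[0,0,0],[0,0,-45],1]]';python3 -m crank '[[[0,0,0],[0,45,-45],1],[[0,0,0],[0,45,-35],1],[[0,0,0],[-10,45,0],1],[[0,0,0],[-10,45,0],1],[[0,0,0],[-10,45,0],1]]'; python3 - <<'E'
from h import *
im,T=snap("top","t2",(100,130,420,330),2.5)
for p in plates(im,"top",amin=80): print(p)
E
```

```text
t: 6.35
ee_pos: [0.5992, 0.2218, 0.1143]
orientation: [3.141, 0.003, -0.0]
ft_force: [0.6, 0.1, 0.0]
opening: 0.0856
t: 6.85
ee_pos: [0.5692, 0.0106, 0.1807]
orientation: [3.141, -0.001, 0.0]
ft_force: [0.4, -1.9, -0.5]
opening: 0.0851
(array([ 0.0996, -0.7261]), (0.0942, -0.7388), (116, 95), 0.7, 600.0)
(array([ 0.4396, -0.2909]), (0.4402, -0.2909), (63, 28), 17.9, 146.5)
(array([ 0.4681, -0.1639]), (0.4682, -0.1638), (63, 28), 11.3, 134.5)
(array([ 0.4998, -0.7055]), (0.5011, -0.7066), (113, 54), -56.9, 443.0)
(array([0.601 , 0.2205]), (0.6016, 0.2187), (68, 33), 3.0, 151.0)
(array([0.7922, 0.0391]), (0.7947, 0.0394), (82, 17), 1.4, 104.0)
```

View pics/t2.png

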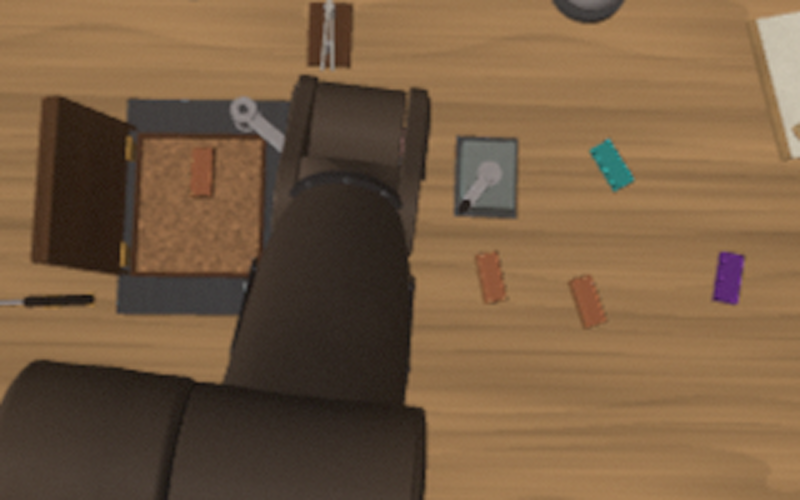

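```bash
python3 -m crank '[[[0,0,0],[-25,41,0],1],[[0,0,0],[-25,41,0],1],[[0,0,0],[-25,41,0],1],[[0,0,-0.1],[-27,38,0],1],[[0,0,-0.1],[0,0,0],1]]';python3 -m crank '[[[0,0,0],[0,0,10],1]]'; python3 - <<'E'
from h import *
im,T=snap("wrist","w4");print(T[:3,3])
for p in plates(im,"wrist",T,amin=800): print(p)
E
```

```text
t: 7.4
ee_pos: [0.4654, -0.1521, 0.1804]
orientation: [3.141, 0.001, 0.199]
ft_force: [-0.5, -0.1, 0.4]
opening: 0.0854
t: 7.5
ee_pos: [0.4678, -0.15, 0.171]
orientation: [3.14, -0.002, 0.199]
ft_force: [0.2, 0.3, 0.4]
opening: 0.0852
[ 0.46782665 -0.15002348  0.17102703]
(array([ 0.4467, -0.2868]), (0.4431, -0.2863), (69, 33), 18.5, 1797.0)
(array([ 0.4722, -0.1632]), (0.4711, -0.1637), (65, 27), 11.3, 1893.0)
```

```bash
python3 -m crank '[[[0,0,0],[-2,14,30],1],[[0,0,0],[0,0,45],1],[[0,0,0],[0,0,45],1],[[0,0,0],[0,0,35],1],[[0,0,0],[0,0,8],1]]'; python3 -m crank '[[[0,0,0],[0,0,0],0.3],[[0,0,0],[0,0,2],0],[[0,0,0],[0,0,0],0],[[0,0,0],[0,0,0],0],[[0,0,0],[0,0,0],0]]'
```

```text
t: 8.05
ee_pos: [0.4675, -0.1613, 0.0039]
orientation: [-3.138, 0.005, 0.199]
ft_force: [-0.6, 0.2, 0.3]
opening: 0.0854
t: 8.55
ee_pos: [0.4692, -0.1631, 0.0069]
orientation: [3.14, -0.002, 0.199]
ft_force: [-0.3, 2.3, 9.6]
opening: 0.0286
```

```bash
python3 -m crank '[[[0,0,0],[0,0,-20],0],[[0,0,0],[0,0,-45],0],[[0,0,0],[0,0,-45],0],[[0,0,0.1],[0,0,-45],0],[[0,0,0.1],[0,0,-30],0]]'; python3 - <<'E'
from h import *
im,T=snap("wrist","w5");print(T[:3,3])
E
```

```text
t: 9.05
ee_pos: [0.4688, -0.163, 0.1943]
orientation: [3.14, -0.004, -0.004]
ft_force: [-0.9, -0.3, -2.2]
opening: 0.0283
[ 0.46879812 -0.16302236  0.19427534]
```

View pics/w5.png

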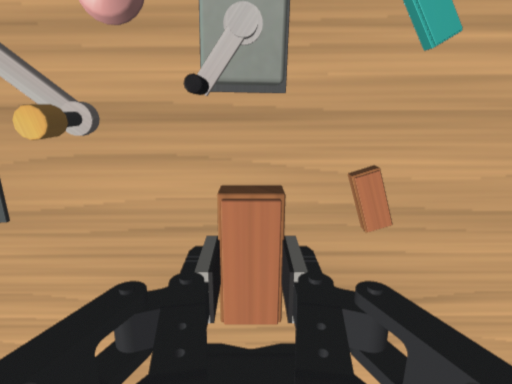

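```bash
python3 -m crank '[[[0,0,0],[5,-30,0],0],[[0,0,0],[5,-45,0],0],[[0,0,0],[5,-45,0],0],[[0,0,0],[5,-45,0],0],[[0,0,0],[5,-45,0],0]]'; python3 -m crank '[[[0,0,0],[5,-45,0],0],[[0,0,0],[5,-45,0],0],[[0,0,0],[5,-35,0],0],[[0,0,0],[2,-15,0],0],[[0,0,0],[0,0,0],0]]'
```

```text
t: 9.6
ee_pos: [0.4934, 0.0488, 0.1909]
orientation: [3.141, -0.001, -0.0]
ft_force: [1.5, -0.3, -1.7]
opening: 0.0282
t: 10.1
ee_pos: [0.5105, 0.1884, 0.1905]
orientation: [-3.142, -0.0, 0.002]
ft_force: [-0.3, -1.1, -1.5]
opening: 0.0286
```

```bash
python3 -m crank '[[[0,0,0],[0,0,40],0],[[0,0,0],[0,0,45],0],[[0,0,0],[0,0,45],0],[[0,0,0],[0,0,32],0],[[0,0,0],[0,0,8],0]]';python3 -m crank '[[[0,0,0],[0,0,2],0],[[0,0,0],[0,0,2],0],[[0,0,0],[0,0,0],0]]'
```

```text
t: 10.6
ee_pos: [0.5093, 0.1853, 0.0177]
orientation: [3.14, 0.005, -0.002]
ft_force: [-0.1, -0.2, -0.5]
opening: 0.0283
t: 10.9
ee_pos: [0.5114, 0.187, 0.0178]
orientation: [-3.141, -0.002, -0.0]
ft_force: [0.0, -0.3, -1.1]
opening: 0.0283
```

```bash
python3 -m crank '[[[0,0,0],[0,0,2],0],[[0,0,0],[0,0,2],0],[[0,0,0],[0,0,0],0]]';python3 -m crank '[[[0,0,0],[0,0,1],0],[[0,0,0],[0,0,0],0]]';python3 -m crank '[[[0,0,0],[0,0,1],0],[[0,0,0],[0,0,0],0]]'
```

```text
t: 11.2
ee_pos: [0.511, 0.1872, 0.0129]
orientation: [-3.141, -0.001, 0.0]
ft_force: [-0.3, -0.6, 4.6]
opening: 0.0282
t: 11.4
ee_pos: [0.511, 0.1872, 0.0128]
orientation: [-3.141, -0.002, 0.0]
ft_force: [-3.8, -1.8, 18.9]
opening: 0.0284
t: 11.6
ee_pos: [0.5111, 0.1872, 0.0128]
orientation: [-3.141, -0.002, 0.0]
ft_force: [-6.9, -2.4, 32.8]
opening: 0.0282
```

```bash
python3 -m crank '[[[0,0,0],[0,0,-2],0],[[0,0,0],[0,0,0],0.55],[[0,0,0],[0,0,0],0.55],[[0,0,0],[0,0,-20],0.7],[[0,0,0],[0,0,-40],1]]';python3 -m crank '[[[0,0,0],[0,0,-45],1],[[0,0,0],[0,20,-45],1],[[0,0,0],[-6,45,-20],1],[[0,0,0],[-7,45,0],1],[[0,0,0],[-7,45,0],1]]';python3 -m crank '[[[0,0,0],[-6,45,0],1],[[0,0,0],[-6,45,0],1],[[0,0,0],[-7,45,0],1],[[0,0,0],[-7,45,0],1],[[0,0,0],[-7,45,0],1]]'; python3 - <<'E'
from h import *
print(r.observe()["ee_pos"])
im,T=snap("top","t3",(100,130,420,330),2.5)
for p in plates(im,"top",amin=80): print(p)
E
```

```text
t: 12.1
ee_pos: [0.5094, 0.1867, 0.0706]
orientation: [3.14, 0.005, -0.0]
ft_force: [0.5, 0.2, 0.4]
opening: 0.0722
t: 12.6
ee_pos: [0.4903, 0.0308, 0.1829]
orientation: [3.141, -0.001, 0.001]
ft_force: [0.5, -0.0, -1.0]
opening: 0.0854
t: 13.1
ee_pos: [0.457, -0.1947, 0.1822]
orientation: [-3.142, 0.0, -0.0]
ft_force: [0.6, -0.2, -0.6]
opening: 0.0852
[ 0.45698104 -0.19470754  0.18215607]
(array([ 0.1   , -0.7265]), (0.0942, -0.7402), (117, 93), -0.2, 593.5)
(array([ 0.501 , -0.7063]), (0.5016, -0.7068), (112, 53), -57.2, 443.5)
(array([0.5107, 0.1855]), (0.5108, 0.1859), (64, 32), -1.1, 156.5)
(array([0.601 , 0.2207]), (0.6016, 0.2204), (68, 30), 2.7, 148.5)
(array([0.7905, 0.0393]), (0.7947, 0.0394), (82, 17), 1.4, 96.0)
```

View pics/t3.png

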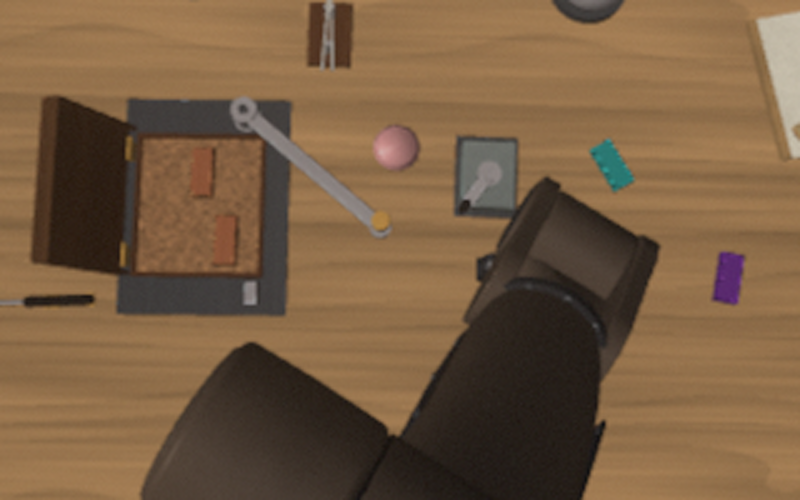

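Two plates are in the tray. Next is the third plate.

```bash
python3 -m crank '[[[0,0,0],[-6,40,0],1],[[0,0,0],[-6,40,0],1],[[0,0,-0.1],[-3,8,0],1],[[0,0,-0.1],[0,0,0],1],[[0,0,-0.11],[0,0,0],1]]';python3 -m crank '[[[0,0,0],[0,0,0],1]]'; python3 - <<'E'
from h import *
im,T=snap("wrist","w6");print(T[:3,3])
for p in plates(im,"wrist",T,amin=800): print(p)
E
```

```text
t: 13.65
ee_pos: [0.4423, -0.2814, 0.1819]
orientation: [-3.141, 0.0, 0.313]
ft_force: [0.8, 0.3, 0.0]
opening: 0.0855
t: 13.75
ee_pos: [0.4425, -0.281, 0.182]
orientation: [-3.141, 0.0, 0.311]
ft_force: [-0.0, 1.5, 0.3]
opening: 0.0854
[ 0.44246913 -0.28095824  0.18197994]
(array([ 0.4434, -0.2906]), (0.4425, -0.2907), (64, 28), 17.8, 1732.5)
```

View pics/w6.png

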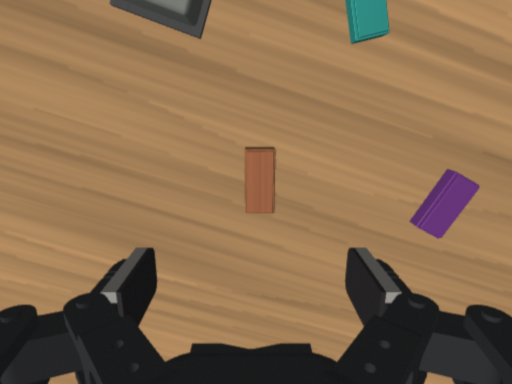

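```bash
python3 -m crank '[[[0,0,0],[-4,9,30],1],[[0,0,0],[0,0,45],1],[[0,0,0],[0,0,45],1],[[0,0,0],[0,0,45],1],[[0,0,0],[0,0,10],1]]'; python3 -m crank '[[[0,0,0],[0,0,0],0.3],[[0,0,0],[0,0,1],0],[[0,0,0],[0,0,0],0],[[0,0,0],[0,0,0],0],[[0,0,0],[0,0,0],0]]'; python3 -m crank '[[[0,0,0],[0,0,-20],0],[[0,0,0],[0,0,-45],0],[[0,0,0.1],[0,0,-45],0],[[0,0,0.1],[0,0,-45],0],[[0,0,0.11],[0,0,-30],0]]'; python3 - <<'E'
from h import *
im,T=snap("wrist","w7");print(T[:3,3])
E
```

```text
t: 14.3
ee_pos: [0.4401, -0.2894, 0.0036]
orientation: [-3.136, 0.003, 0.307]
ft_force: [-0.1, -1.0, 0.1]
opening: 0.0851
t: 14.8
ee_pos: [0.4421, -0.2912, 0.0083]
orientation: [3.139, -0.002, 0.309]
ft_force: [-0.9, 0.7, 10.4]
opening: 0.0283
t: 15.3
ee_pos: [0.4417, -0.2908, 0.1955]
orientation: [3.139, -0.003, -0.005]
ft_force: [-0.5, -0.3, -2.0]
opening: 0.0284
[ 0.44174957 -0.2908452   0.19553648]
```

View pics/w7.png

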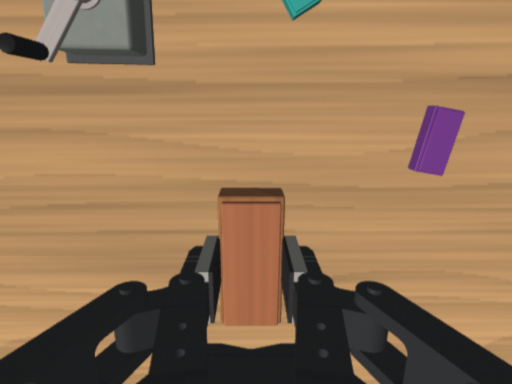

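```bash
python3 -m crank '[[[0,0,0],[6,-30,0],0],[[0,0,0],[6,-45,0],0],[[0,0,0],[6,-45,0],0],[[0,0,0],[6,-45,0],0],[[0,0,0],[6,-45,0],0]]'; python3 -m crank '[[[0,0,0],[6,-45,0],0],[[0,0,0],[6,-45,0],0],[[0,0,0],[6,-45,0],0],[[0,0,0],[6,-45,0],0],[[0,0,0],[6,-45,0],0]]'; python3 -m crank '[[[0,0,0],[6,-45,0],0],[[0,0,0],[3,-45,0],0],[[0,0,0],[0,-20,0],0],[[0,0,0],[0,0,0],0]]'
```

```text
t: 15.85
ee_pos: [0.4713, -0.079, 0.1921]
orientation: [3.141, -0.001, -0.0]
ft_force: [1.1, 0.5, -1.5]
opening: 0.0285
t: 16.35
ee_pos: [0.5014, 0.1462, 0.1921]
orientation: [-3.142, -0.001, 0.0]
ft_force: [1.1, -0.9, -1.6]
opening: 0.028
t: 16.75
ee_pos: [0.5101, 0.2567, 0.1917]
orientation: [-3.141, -0.001, 0.003]
ft_force: [0.1, -0.7, -1.5]
opening: 0.0282
```

```bash
python3 -m crank '[[[0,0,0],[0,0,40],0],[[0,0,0],[0,0,45],0],[[0,0,0],[0,0,45],0],[[0,0,0],[0,0,32],0],[[0,0,0],[0,0,6],0]]';python3 -m crank '[[[0,0,0],[0,0,3],0],[[0,0,0],[0,0,2],0],[[0,0,0],[0,0,0],0]]'
```

```text
t: 17.25
ee_pos: [0.5092, 0.2528, 0.0207]
orientation: [3.14, 0.005, -0.001]
ft_force: [-0.0, -0.7, -0.4]
opening: 0.0285
t: 17.55
ee_pos: [0.5113, 0.2544, 0.0198]
orientation: [-3.141, -0.002, -0.0]
ft_force: [-0.2, -0.7, -1.8]
opening: 0.0284
```

```bash
python3 -m crank '[[[0,0,0],[0,0,2],0],[[0,0,0],[0,0,0],0]]'
```

```text
t: 17.75
ee_pos: [0.5109, 0.2543, 0.017]
orientation: [-3.141, -0.001, -0.0]
ft_force: [-0.4, -0.5, -1.9]
opening: 0.0283
```

```bash
python3 -m crank '[[[0,0,0],[0,0,2],0],[[0,0,0],[0,0,0],0]]'; python3 -m crank '[[[0,0,0],[0,0,1],0],[[0,0,0],[0,0,0],0]]'
```

```text
t: 17.95
ee_pos: [0.5107, 0.2543, 0.0144]
orientation: [-3.142, -0.0, -0.0]
ft_force: [0.1, -0.9, -0.9]
opening: 0.0286
t: 18.15
ee_pos: [0.5107, 0.2544, 0.0143]
orientation: [-3.141, -0.001, -0.0]
ft_force: [-3.0, -0.9, 11.9]
opening: 0.0283
```

```bash
python3 -m crank '[[[0,0,0],[0,0,-1],0],[[0,0,0],[0,0,0],0.5],[[0,0,0],[0,0,0],0.5],[[0,0,0],[0,0,-20],0.5],[[0,0,0],[0,0,-40],0.5]]';python3 -m crank '[[[0,0,0],[0,10,-45],0.5],[[0,0,0],[0,20,-45],0],[[0,0,0],[0,45,-45],0],[[0,0,0],[0,45,-45],0],[[0,0,0],[0,45,-20],0]]'; python3 - <<'E'
from h import *
print(r.observe()["ee_pos"])
im,T=snap("top","t4",(100,130,420,330),2.5)
for p in plates(im,"top",amin=80): print(p)
im,T=snap("scene","s4",(130,100,370,260),3.3)
E
```

```text
t: 18.65
ee_pos: [0.5094, 0.2538, 0.0726]
orientation: [3.14, 0.005, -0.0]
ft_force: [0.2, 0.5, 0.3]
opening: 0.0428
t: 19.15
ee_pos: [0.5109, 0.1079, 0.2577]
orientation: [-3.141, -0.003, 0.001]
ft_force: [1.0, 0.4, 0.1]
opening: 0.0001
[0.51085819 0.10790713 0.25774159]
(array([ 0.1145, -0.726 ]), (0.0942, -0.7409), (117, 90), 0.2, 392.0)
(array([ 0.4996, -0.7052]), (0.5013, -0.7058), (111, 54), -56.0, 442.5)
(array([0.7931, 0.0389]), (0.7947, 0.0394), (82, 17), 1.4, 106.5)
```

View pics/t4.png

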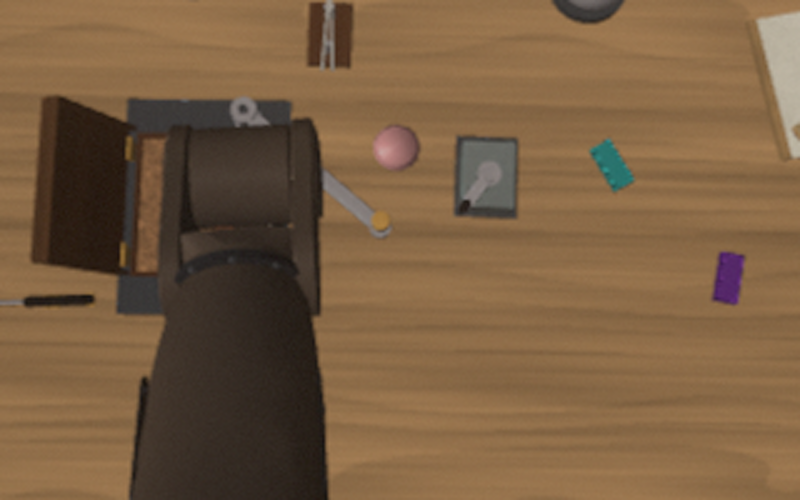

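View pics/s4.png

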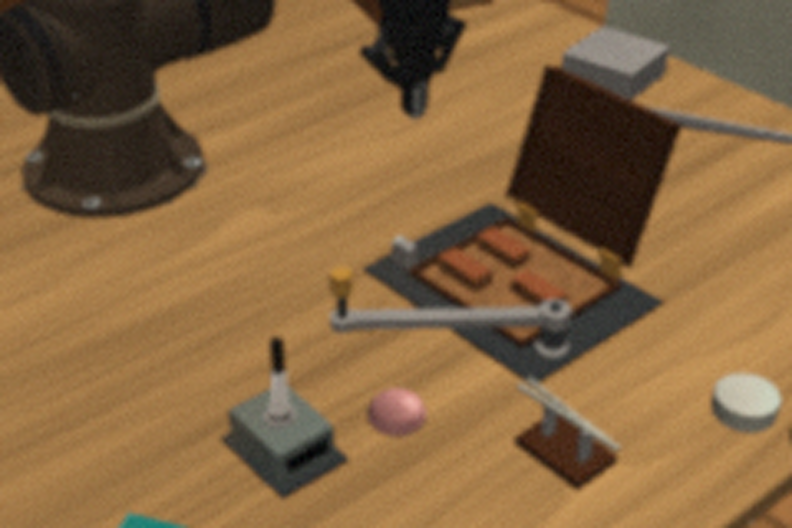

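```bash
python3 - <<'E'
from h import *
Ps=[]
for n in("top","scene"):
    p=cam(n);Ps.append(p["camera_matrix"]@np.c_[p["R"],p["t"]])
a=np.array([(113.2,130+262/2.5),(119.2,130+98/2.5)]).T
b=np.array([(130+548/3.3,100+68/3.3),(130+680/3.3,100+127/3.3)]).T
X=cv2.triangulatePoints(Ps[0],Ps[1],a,b);X=(X[:3]/X[3]).T;print(X)
print(proj("top",X)-a.T)
E
```

```text
[[0.4572586  0.37547272 0.20028426]
 [0.65320228 0.37724701 0.19927482]]
[[ 0.79341886  0.7375094 ]
 [-0.43313756 -0.45825912]]
```

All three plates lie flat in the tray. The cover's free edge triangulates to (y 0.376, z 0.200), so the cover stands at about 1.93 rad. I'll go around outside it and push it shut.

```bash
python3 -m crank '[[[0,0,0],[5,-45,-5],0],[[0,0,0],[5,-45,-5],0],[[0,0,0],[5,-45,-5],0],[[0,0,0],[5,-45,-5],0],[[0,0,0],[5,-45,0],0]]';python3 -m crank '[[[0,0,0],[5,-45,0],0],[[0,0,0],[5,-45,0],0],[[0,0,0],[5,-30,0],0],[[0,0,0],[0,0,0],0]]'
```

```text
t: 19.75
ee_pos: [0.5354, 0.336, 0.2751]
orientation: [-3.141, -0.0, 0.0]
ft_force: [-0.2, -0.2, -0.6]
opening: 0.0003
t: 20.15
ee_pos: [0.5497, 0.4574, 0.273]
orientation: [3.141, 0.002, 0.003]
ft_force: [0.2, -1.1, 0.3]
opening: 0.0002
```

```bash
python3 -m crank '[[[0,0,0],[0,0,40],0],[[0,0,0],[0,0,45],0],[[0,0,0],[0,0,20],0],[[0,0,0],[0,15,0],0],[[0,0,0],[0,15,0],0]]';python3 -m crank '[[[0,0,0],[0,15,0],0],[[0,0,0],[0,15,0],0],[[0,0,0],[0,15,0],0]]'
```

```text
t: 20.65
ee_pos: [0.5506, 0.4225, 0.1703]
orientation: [3.141, 0.0, 0.0]
ft_force: [0.3, 0.1, 0.0]
opening: -0.0
t: 20.95
ee_pos: [0.5513, 0.3777, 0.1719]
orientation: [-3.139, -0.003, -0.001]
ft_force: [-1.5, 9.6, 25.4]
opening: 0.0002
```

```bash
python3 -m crank '[[[0,0,0],[0,-8,0],0],[[0,0,0],[0,0,0],0]]'; python3 - <<'E'
from h import *
print(r.observe()["ee_pos"],r.observe()["ft_force"])
im,T=snap("scene","s5",(200,60,400,220),3.5)
E
```

```text
t: 21.15
ee_pos: [0.5509, 0.3861, 0.1708]
orientation: [-3.141, -0.001, -0.001]
ft_force: [-0.6, -1.0, 0.5]
opening: -0.0
[0.55089856 0.38614284 0.17078032] [-0.63705801 -0.96220867  0.53369685]
```

View pics/s5.png

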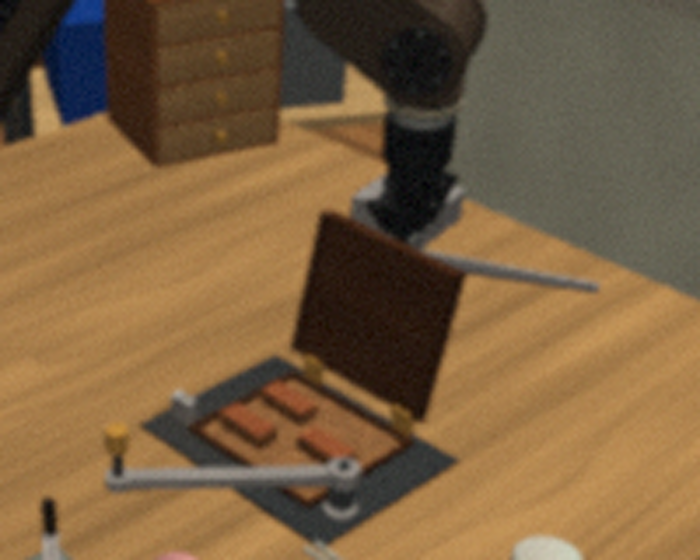

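```bash
python3 -m crank '[[[0,0,0],[0,-5,-15],0],[[0,0,0],[0,0,-7],0],[[0,0,0],[0,10,0],0],[[0,0,0],[0,8,0],0]]'; python3 -m crank '[[[0,0,0],[0,8,-1],0],[[0,0,0],[0,8,-1],0],[[0,0,0],[0,8,-2],0]]'
```

```text
t: 21.6
ee_pos: [0.5505, 0.3728, 0.1917]
orientation: [-3.142, 0.0, 0.0]
ft_force: [0.2, 3.4, 2.5]
opening: -0.0004
t: 21.9
ee_pos: [0.5505, 0.3486, 0.1957]
orientation: [3.141, 0.001, -0.0]
ft_force: [0.5, 1.2, -1.7]
opening: 0.0
```

```bash
python3 -m crank '[[[0,0,0],[0,12,-3],0],[[0,0,0],[0,15,0],0],[[0,0,0],[0,15,1],0],[[0,0,0],[0,15,3],0]]'; python3 -m crank '[[[0,0,0],[0,16,5],0],[[0,0,0],[0,15,6],0],[[0,0,0],[0,15,7],0]]'
```

```text
t: 22.3
ee_pos: [0.5507, 0.2911, 0.1952]
orientation: [3.142, -0.001, -0.0]
ft_force: [1.0, 1.4, 1.9]
opening: -0.0002
t: 22.6
ee_pos: [0.5507, 0.2451, 0.1766]
orientation: [3.142, -0.0, -0.0]
ft_force: [0.8, 2.1, -0.1]
opening: -0.0002
```

```bash
python3 -m crank '[[[0,0,0],[0,13,9],0],[[0,0,0],[0,13,10],0],[[0,0,0],[0,12,12],0],[[0,0,0],[0,9,13],0],[[0,0,0],[0,9,14],0]]'; python3 -m crank '[[[0,0,0],[0,9,14],0],[[0,0,0],[0,6,15],0],[[0,0,0],[0,6,15],0]]'
```

```text
t: 23.1
ee_pos: [0.5504, 0.1894, 0.1179]
orientation: [3.141, 0.0, -0.0]
ft_force: [1.5, -0.2, 1.1]
opening: -0.0002
t: 23.4
ee_pos: [0.5503, 0.1686, 0.0737]
orientation: [3.141, 0.001, -0.0]
ft_force: [-0.2, 2.3, 1.1]
opening: 0.0002
```

```bash
python3 -m crank '[[[0,0,0],[0,3,12],0],[[0,0,0],[0,2,10],0],[[0,0,0],[0,0,6],0],[[0,0,0],[0,0,3],0]]'; python3 -m crank '[[[0,0,0],[0,0,2],0],[[0,0,0],[0,0,0],0]]'
```

```text
t: 23.8
ee_pos: [0.5504, 0.1645, 0.0434]
orientation: [3.141, 0.001, -0.0]
ft_force: [-0.7, 0.6, 0.7]
opening: 0.0001
t: 24.0
ee_pos: [0.5507, 0.1647, 0.0423]
orientation: [3.142, -0.0, 0.0]
ft_force: [-0.5, 0.6, -0.7]
opening: 0.0004
```

```bash
python3 -m crank '[[[0,0,0],[0,0,2],0],[[0,0,0],[0,0,0],0]]'; python3 -m crank '[[[0,0,0],[0,0,1],0],[[0,0,0],[0,0,0],0]]'
```

```text
t: 24.2
ee_pos: [0.5509, 0.1648, 0.0419]
orientation: [-3.141, -0.002, 0.0]
ft_force: [-5.8, -0.4, 19.8]
opening: 0.0001
t: 24.4
ee_pos: [0.5509, 0.1648, 0.0417]
orientation: [-3.141, -0.002, 0.0]
ft_force: [-7.5, -2.3, 30.4]
opening: 0.0
```

```bash
python3 -m crank '[[[0,0,0],[0,0,-30],0],[[0,0,0],[0,0,-45],0],[[0,0,0],[0,10,-45],0.3],[[0,0,0],[-5,40,-40],0.6],[[0,0,0],[-7,45,0],1]]'; python3 -m crank '[[[0,0,0],[-7,45,0],1],[[0,0,0],[-6,40,0],1],[[0,0,0],[0,0,0],1]]'; python3 - <<'E'
from h import *
im,T=snap("wrist","w8");print(T[:3,3])
snap("top","t5",(100,130,420,330),2.5)
snap("scene","s6",(130,100,370,260),3.3)
E
```

```text
t: 24.9
ee_pos: [0.5409, 0.0746, 0.1991]
orientation: [-3.141, -0.009, 0.003]
ft_force: [0.9, -0.4, -0.5]
opening: 0.0433
t: 25.2
ee_pos: [0.5257, -0.0142, 0.1947]
orientation: [3.141, -0.001, -0.004]
ft_force: [1.4, 0.3, 0.4]
opening: 0.0849
[ 0.52570738 -0.01415805  0.19471463]
```

View pics/w8.png

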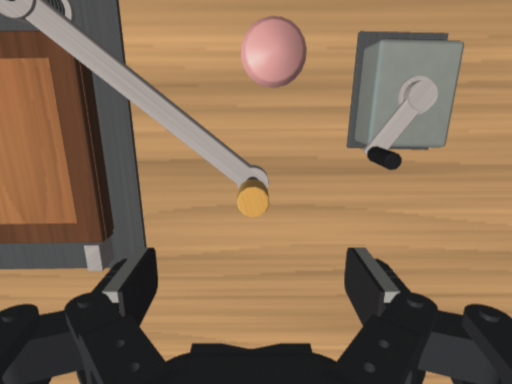

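View pics/s6.png

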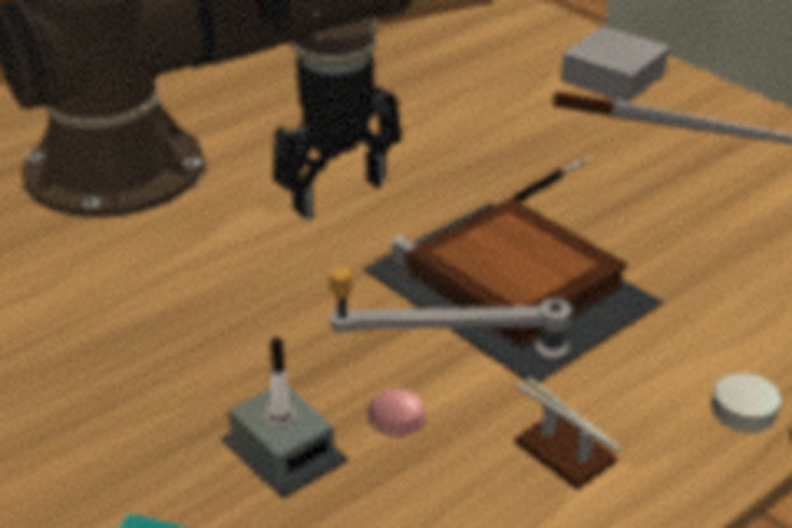

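View pics/t5.png

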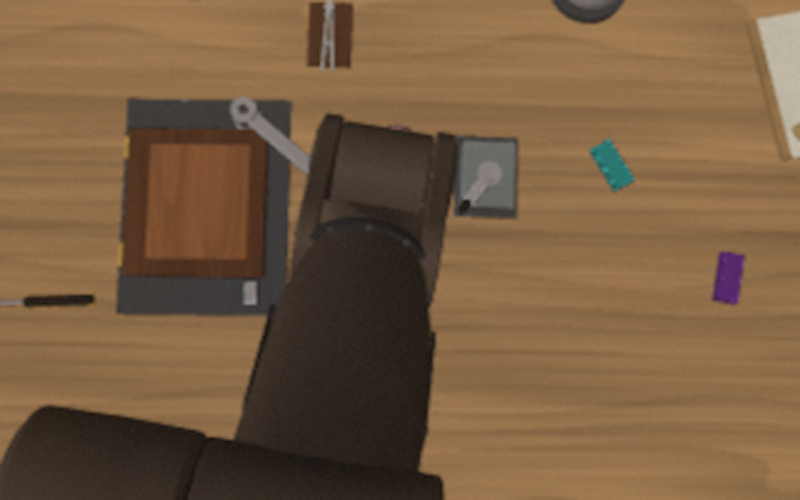

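```bash
python3 - <<'E'
from h import *
T=np.eye(4);T[:3,:3]=Ro.from_euler("xyz",[3.141,-.001,-.004]).as_matrix();T[:3,3]=[0.52570738,-0.01415805,0.19471463]
for uv,z in [((253,201),.118),((253,190),.105),((253,180),.06),((95,258),.036),((87,245),.036),((102,268),.036),((394,161),.097),((373,151),.06),((422,96),.058),((12,5),.06)]:
    print(uv,z,cast("wrist",[uv],z,tool=T)[0].round(4))
im=cv2.imread("pics/w8.png");h=cv2.cvtColor(im,cv2.COLOR_BGR2HSV)
m=cv2.inRange(h,(15,120,120),(28,255,255));m[:170]=0;m[230:]=0;m[:,:220]=0;m[:,290:]=0
c=max(blobs(m,50),key=cv2.contourArea);print(cv2.minEnclosingCircle(c),cv2.boundingRect(c))
cv2.imwrite("pics/w8k.png",cv2.resize(im[140:270,60:290],None,fx=3.4,fy=3.4,interpolation=cv2.INTER_CUBIC))
E
```

```text
(253, 201) 0.118 [ 0.5291 -0.0167  0.118 ]
(253, 190) 0.105 [ 0.5337 -0.0168  0.105 ]
(253, 180) 0.06 [ 0.5306 -0.0171  0.06  ]
(95, 258) 0.036 [0.4426 0.1467 0.036 ]
(87, 245) 0.036 [0.4574 0.1529 0.036 ]
(102, 268) 0.036 [0.4311 0.141  0.036 ]
(394, 161) 0.097 [ 0.5538 -0.1235  0.097 ]
(373, 151) 0.06 [ 0.5559 -0.121   0.06  ]
(422, 96) 0.058 [ 0.6013 -0.1579  0.058 ]
(12, 5) 0.06 [0.6695 0.1676 0.06  ]
((251.5, 196.5), 22.4611759185791) (230, 182, 44, 37)
```

View pics/w8k.png

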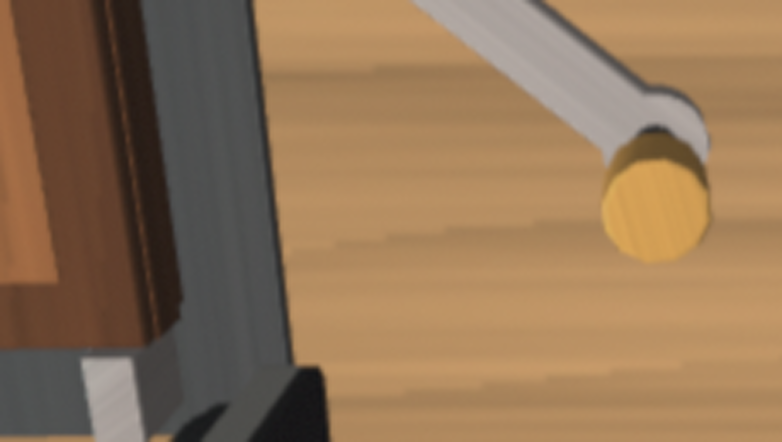

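Cover is closed. The knob is at (0.528,-0.017), the pivot near (0.675,0.165) giving a radius of 0.234, and the keeper at (0.443,0.148). I'll yaw the jaws to line up with the bar's tangent, then cage the knob.

```bash
python3 -m crank '[[[0,0,-0.148],[2,2,0],1],[[0,0,-0.148],[0,0,0],1],[[0,0,-0.148],[0,0,0],1],[[0,0,-0.148],[0,0,0],0.7],[[0,0,-0.148],[0,0,0],0.7]]';python3 -m crank '[[[0,0,-0.148],[0,0,0],0.7],[[0,0,0],[0,0,30],0.7],[[0,0,0],[0,0,10],0.7],[[0,0,0],[0,0,0],0.7]]'; python3 - <<'E'
from h import *
im,T=snap("wrist","w9");print(r.observe()["joint_pos"].round(2))
p=T[:3,3];k=np.array([.528,-.0167]);d=k-p[:2];print("tool delta mm",1000*(T[:2,:2].T@d))
E
```

```text
t: 25.85
ee_pos: [0.5284, -0.0111, 0.1942]
orientation: [-3.142, -0.0, 0.748]
ft_force: [-0.9, 0.2, 0.3]
opening: 0.0601
t: 26.25
ee_pos: [0.5276, -0.0116, 0.1531]
orientation: [-3.139, 0.002, 0.889]
ft_force: [0.1, 0.6, 0.1]
opening: 0.06
[-0.15  0.45  1.88 -0.    0.81  0.53]
tool delta mm [-3.7439681   3.49283577]
```

View pics/w9.png

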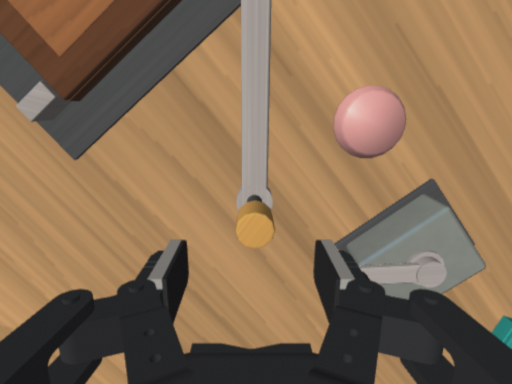

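```bash
python3 - <<'E'
from h import *
T=np.eye(4);T[:3,:3]=Ro.from_euler("xyz",[-3.139,.002,.889]).as_matrix();T[:3,3]=[0.5276,-.0116,.1531]
k=cast("wrist",[(255,227)],.118,tool=T)[0];print(k,1000*(T[:2,:2].T@(k-T[:3,3])[:2]))
E
```

```text
[ 0.52976225 -0.01445175  0.118     ] [-0.85158962  3.47599063]
```

```bash
python3 -m crank '[[[0,0,0],[-2,3,20],0.7],[[0,0,0],[0,0,20],0.7],[[0,0,0],[0,0,12],0.7],[[0,0,0],[0,0,5],0.5],[[0,0,0],[0,0,0],0.36]]'; python3 -m crank '[[[0,0,0],[0,0,0],0.33],[[0,0,0],[0,0,0],0.33]]'; python3 - <<'E'
from h import *
im,T=snap("wrist","w10");print(T[:3,3])
E
```

```text
t: 26.8
ee_pos: [0.5294, -0.016, 0.0973]
orientation: [-3.141, 0.0, 0.888]
ft_force: [0.1, 0.9, 0.6]
opening: 0.0317
t: 27.0
ee_pos: [0.5296, -0.0161, 0.098]
orientation: [3.141, -0.001, 0.888]
ft_force: [-0.6, 0.7, -0.9]
opening: 0.0283
[ 0.52958575 -0.01610928  0.0980058 ]
```

View pics/w10.png

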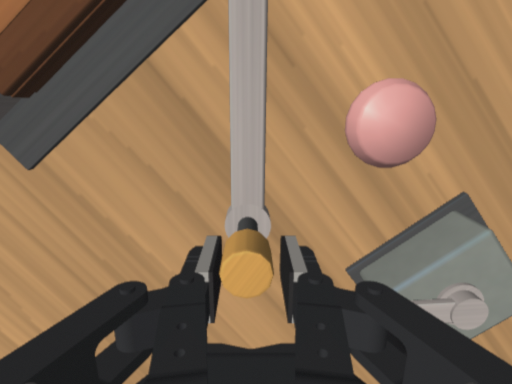

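```bash
python3 -m crank '[[[0,0,0.06],[0,-14,0],0.33],[[0,0,0.115],[1.5,-27,0],0.33],[[0,0,0.115],[1.5,-27,0],0.33],[[0,0,0.115],[1.5,-27,0],0.33]]'; python3 - <<'E'
from h import *
im,T=snap("wrist","w11");print(T[:3,3])
E
```

```text
t: 27.45
ee_pos: [0.4688, 0.0568, 0.0978]
orientation: [3.14, -0.001, 0.477]
ft_force: [4.4, -2.3, -2.2]
opening: 0.0283
[0.46879656 0.05682681 0.09781583]
```

View pics/w11.png

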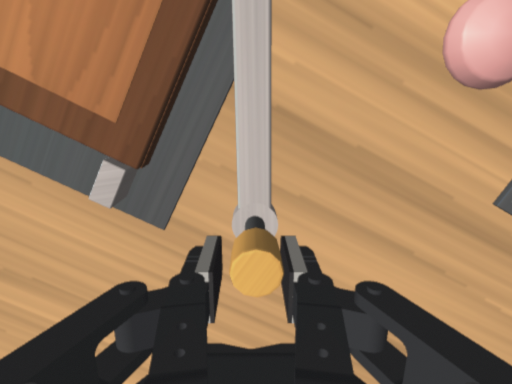

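```bash
python3 -m crank '[[[0,0,0.115],[1.5,-27,0],0.33],[[0,0,0.115],[1.5,-27,0],0.33],[[0,0,0.115],[1.5,-27,0],0.33],[[0,0,0.09],[1,-21,0],0.33]]'; python3 -m crank '[[[0,0,0.05],[0,-12,0],0.33],[[0,0,0],[0,0,0],0.33]]';python3 - <<'E'
from h import *
im,T=snap("wrist","w12");print(T[:3,3])
E
```

```text
t: 27.9
ee_pos: [0.4424, 0.1551, 0.0978]
orientation: [3.141, -0.001, 0.045]
ft_force: [3.1, -6.0, 1.2]
opening: 0.0284
t: 28.1
ee_pos: [0.4421, 0.167, 0.0976]
orientation: [3.141, -0.001, 0.0]
ft_force: [1.1, -6.2, 0.9]
opening: 0.0279
[0.44205719 0.16701351 0.09762548]
```

View pics/w12.png

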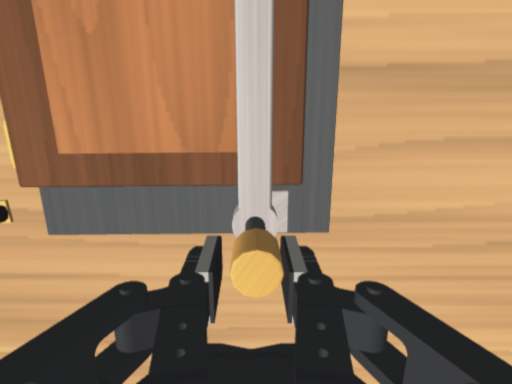

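```bash
python3 - <<'E'
from h import *
T=tool();print(T[:3,3])
for uv,z in [((288,212),.036),((272,212),.036),((280,192),.036),((280,232),.036),((255,272),.118)]:print(uv,cast("wrist",[uv],z,tool=T)[0].round(4))
E
```

```text
[0.44207877 0.16637861 0.09756176]
(288, 212) [0.4424 0.1405 0.036 ]
(272, 212) [0.4424 0.1512 0.036 ]
(280, 192) [0.4564 0.1462 0.036 ]
(280, 232) [0.428  0.1454 0.036 ]
(255, 272) [0.444  0.1637 0.118 ]
```

```bash
python3 -m crank '[[[0,0,0],[0,-4,0],0.33],[[0,0,0],[0,0,0],0.33]]';python3 -m crank '[[[0,0,0],[0,-3,0],0.33],[[0,0,0],[0,0,0],0.33]]'
```

```text
t: 28.35
ee_pos: [0.4419, 0.1697, 0.0974]
orientation: [3.141, 0.0, 0.001]
ft_force: [-0.6, -6.0, 0.5]
opening: 0.0282
t: 28.55
ee_pos: [0.4419, 0.1725, 0.0974]
orientation: [3.141, 0.0, 0.0]
ft_force: [-1.0, -5.2, 1.6]
opening: 0.0284
```

```bash
python3 -m crank '[[[0,0,0],[0,-1,0],0.2],[[0,0,0],[0,0,0],0],[[0,0,0],[0,0,0],0],[[0,0,0],[0,0,0],0]]'; python3 - <<'E'
from h import *
T=tool();print(T[:3,3],r.observe()["ft_force"])
im,_=snap("wrist","w13")
E
```

```text
t: 28.95
ee_pos: [0.4419, 0.1733, 0.0974]
orientation: [3.141, 0.0, 0.0]
ft_force: [0.0, -5.8, 1.0]
opening: 0.0219
[0.44185812 0.17329956 0.0973943 ] [ 0.01979306 -5.81788423  0.97405508]
```

View pics/w13.png

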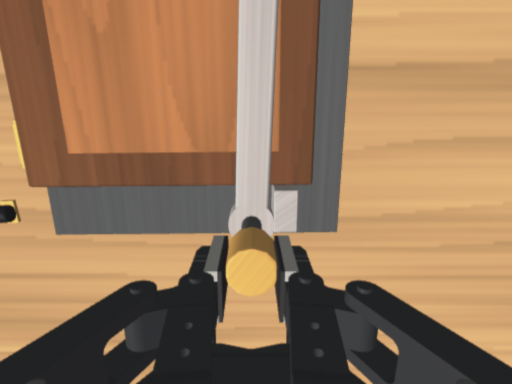

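```bash
python3 -m crank '[[[0,0,0],[0,0,7],0],[[0,0,0],[0,0,7],0],[[0,0,0],[0,0,6],0],[[0,0,0],[0,0,4],0],[[0,0,0],[0,0,2],0]]'; python3 -m crank '[[[0,0,0],[0,0,1],0],[[0,0,0],[0,0,0],0]]'
```

```text
t: 29.5
ee_pos: [0.4419, 0.1733, 0.0711]
orientation: [3.141, 0.001, -0.0]
ft_force: [-0.4, -6.3, 1.9]
opening: 0.0217
t: 29.7
ee_pos: [0.4419, 0.1733, 0.0705]
orientation: [3.141, 0.001, -0.0]
ft_force: [-1.0, -5.6, 2.3]
opening: 0.0221
```

```bash
python3 -m crank '[[[0,0,0],[0,0,1],0],[[0,0,0],[0,0,0],0]]';python3 -m crank '[[[0,0,0],[0,0,1],0],[[0,0,0],[0,0,0],0]]'; python3 - <<'E'
from h import *
im,_=snap("wrist","w14")
E
```

```text
t: 29.9
ee_pos: [0.442, 0.1734, 0.0701]
orientation: [3.141, -0.0, -0.0]
ft_force: [-2.1, -6.1, 14.4]
opening: 0.0218
t: 30.1
ee_pos: [0.442, 0.1735, 0.0698]
orientation: [3.142, -0.001, -0.0]
ft_force: [-5.7, -6.1, 25.7]
opening: 0.0218
```

View pics/w14.png

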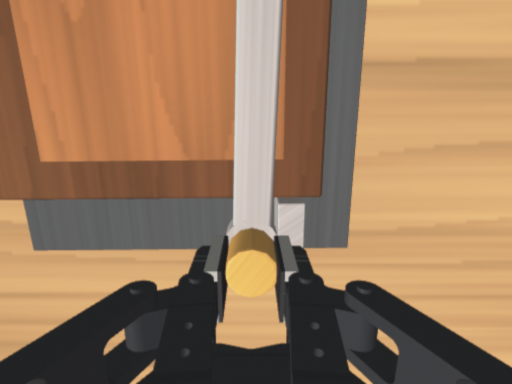

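```bash
python3 -m crank '[[[0,0,0],[0,3,0],0],[[0,0,0],[0,3,0],0],[[0,0,0],[0,2,0],0],[[0,0,0],[0,0,0],0]]'
```

```text
t: 30.55
ee_pos: [0.442, 0.1655, 0.0698]
orientation: [3.141, -0.001, 0.001]
ft_force: [-6.3, -2.8, 26.2]
opening: 0.022
```

```bash
python3 -m crank '[[[0,0,0],[0,2,0],0],[[0,0,0],[0,0,0],0],[[0,0,0],[0,0,0],0.35],[[0,0,0],[0,0,0],0.5],[[0,0,0],[0,0,0],0.6]]'; python3 -m crank '[[[0,0,0],[0,0,0],0.7],[[0,0,0],[0,0,-30],0.7],[[0,0,0],[0,0,-40],0.7],[[0,0,0],[0,0,-40],0.7]]'; python3 - <<'E'
from h import *
im,T=snap("wrist","w15");print(T[:3,3])
snap("scene","s7",(130,100,370,260),3.3)
E
```

```text
t: 31.05
ee_pos: [0.4419, 0.1641, 0.0682]
orientation: [3.142, 0.0, -0.002]
ft_force: [-0.1, -0.0, 0.0]
opening: 0.0509
t: 31.45
ee_pos: [0.4414, 0.1643, 0.1792]
orientation: [3.141, 0.002, -0.002]
ft_force: [-0.2, 0.6, -0.5]
opening: 0.0593
[0.44137783 0.16431949 0.17919298]
```

View pics/w15.png

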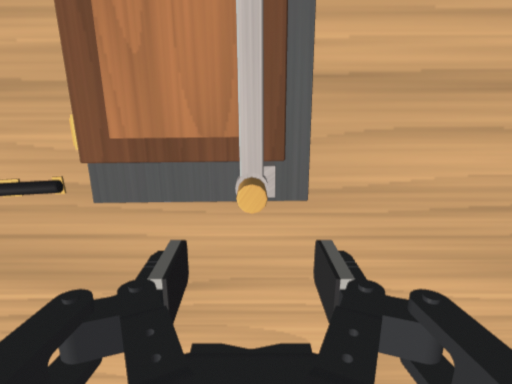

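View pics/s7.png

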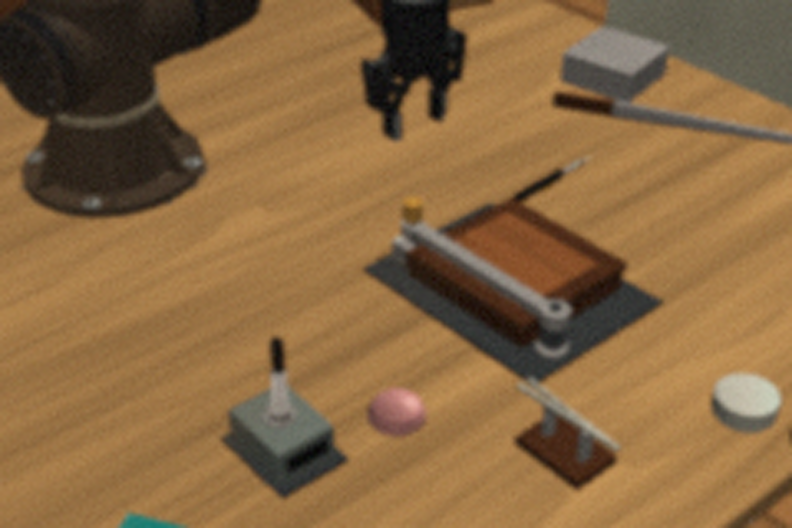

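```bash
python3 -m crank '[[[0,0,0],[17,40,0],0],[[0,0,0],[18,40,0],0],[[0,0,0],[18,40,0],0],[[0,0,0],[18,40,0],0],[[0,0,0],[18,40,0],0]]'; python3 -m crank '[[[0,0,0],[17,39,0],0],[[0,0,0],[0,0,0],0],[[0,0,0],[0,0,0],0]]'; python3 - <<'E'
from h import *
im,T=snap("wrist","w16");print(T[:3,3])
im,T=snap("top","t6",(100,130,420,330),2.5)
E
```

```text
t: 32.05
ee_pos: [0.5305, -0.0375, 0.1775]
orientation: [-3.141, 0.001, -0.002]
ft_force: [0.5, 0.3, -0.4]
opening: 0.0001
t: 32.35
ee_pos: [0.5468, -0.0754, 0.1772]
orientation: [-3.141, 0.002, -0.004]
ft_force: [-0.1, 0.2, -0.6]
opening: -0.0001
[ 0.54682348 -0.07541773  0.17721139]
```

View pics/w16.png

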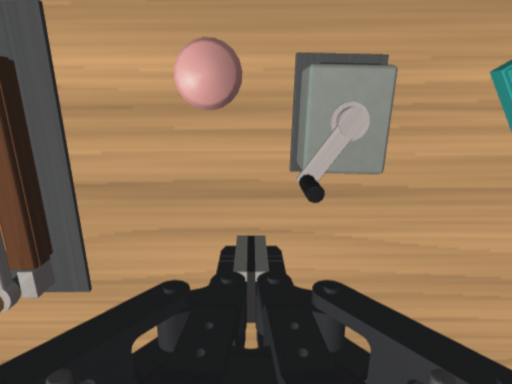

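View pics/t6.png

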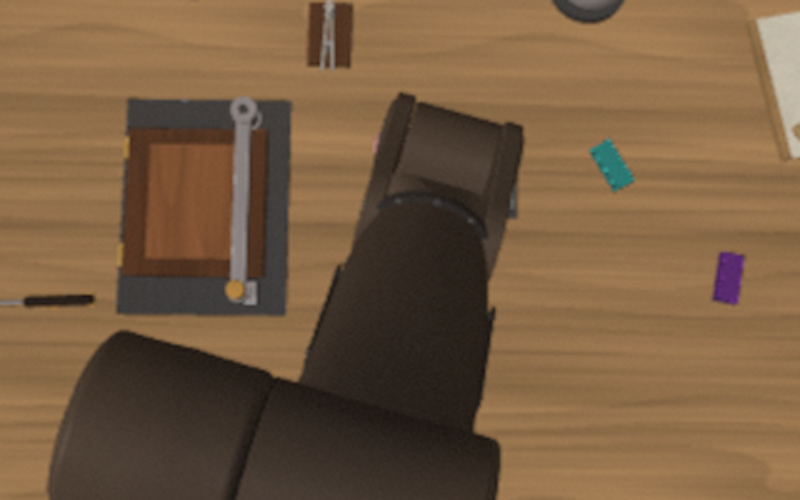

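```bash
python3 -m crank '[[[0,0,0],[0,0,40],0],[[0,0,0],[0,0,40],0],[[0,0,0],[0,0,20],0],[[0,0,0],[0,0,5],0],[[0,0,0],[0,0,0],0]]'; python3 -m crank '[[[0,0,0],[0,12,0],0],[[0,0,0],[0,12,0],0],[[0,0,0],[0,10,0],0],[[0,0,0],[0,10,0],0],[[0,0,0],[0,10,0],0]]'; python3 -m crank '[[[0,0,0],[0,10,0],0],[[0,0,0],[0,10,0],0]]'
```

```text
t: 32.95
ee_pos: [0.547, -0.0739, 0.0732]
orientation: [-3.141, 0.001, -0.001]
ft_force: [-0.1, -1.4, 0.5]
opening: -0.0002
t: 33.45
ee_pos: [0.5469, -0.1298, 0.0735]
orientation: [3.142, -0.0, -0.003]
ft_force: [-1.6, 2.0, 0.5]
opening: 0.0001
t: 33.65
ee_pos: [0.5471, -0.1498, 0.0733]
orientation: [3.141, -0.0, -0.002]
ft_force: [0.6, 2.1, -0.0]
opening: -0.0002
```

Contact with the post, and the spring force is about 2 N. I'll continue to the stop.

```bash
python3 -m crank '[[[0,0,0],[0,8,0],0],[[0,0,0],[0,6,0],0],[[0,0,0],[0,3,0],0]]'; python3 -m crank '[[[0,0,0],[0,2,0],0],[[0,0,0],[0,0,0],0]]'; python3 -m crank '[[[0,0,0],[0,2,0],0],[[0,0,0],[0,0,0],0]]'
```

```text
t: 33.95
ee_pos: [0.5474, -0.1663, 0.0733]
orientation: [3.141, -0.001, -0.003]
ft_force: [3.3, 4.1, 0.3]
opening: -0.0001
t: 34.15
ee_pos: [0.5472, -0.1678, 0.0733]
orientation: [3.141, -0.0, -0.002]
ft_force: [1.4, 4.3, 1.0]
opening: 0.0002
t: 34.35
ee_pos: [0.5472, -0.1696, 0.0733]
orientation: [-3.142, -0.0, -0.002]
ft_force: [2.8, 5.0, -0.1]
opening: -0.0002
```

```bash
python3 -m crank '[[[0,0,0],[0,2,0],0],[[0,0,0],[0,0,0],0]]'; python3 -m crank '[[[0,0,0],[0,2,0],0],[[0,0,0],[0,0,0],0]]'; python3 - <<'E'
from h import *
im,T=snap("wrist","w17");print(T[:3,3])
E
```

```text
t: 34.55
ee_pos: [0.5473, -0.1703, 0.0732]
orientation: [-3.14, -0.0, -0.002]
ft_force: [6.0, 14.7, 0.2]
opening: -0.0
t: 34.75
ee_pos: [0.5474, -0.171, 0.0731]
orientation: [-3.138, 0.0, -0.002]
ft_force: [8.7, 24.7, 1.2]
opening: 0.0
[ 0.54738409 -0.17100118  0.07314052]
```

View pics/w17.png

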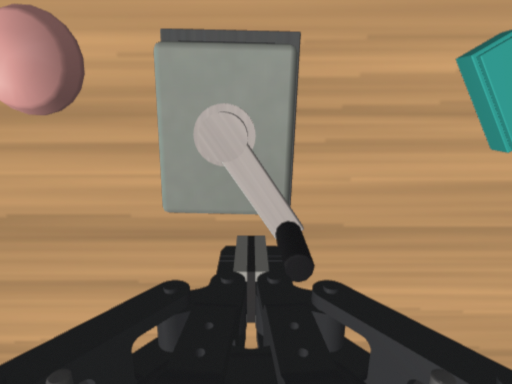

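Force rises sharply at y −0.170 and the predicted stop was −0.1685, so the lever is at its stop. I'll back off, letting the lever return, then raise and move clear.

```bash
python3 -m crank '[[[0,0,0],[0,-20,0],0],[[0,0,0],[0,-25,0],0],[[0,0,0],[0,-30,0],0],[[0,0,0],[0,-30,0],0],[[0,0,0],[0,0,-30],0]]'; python3 -m crank '[[[0,0,0],[0,0,-40],0],[[0,0,0],[0,0,-45],0],[[0,0,0],[-15,40,-20],0],[[0,0,0],[-15,45,0],0],[[0,0,0],[-15,45,0],0]]'; python3 -m crank '[[[0,0,0],[-15,45,0],0],[[0,0,0],[-15,45,0],0],[[0,0,0],[0,45,0],0],[[0,0,0],[0,45,0],0],[[0,0,0],[0,0,0],0]]';  python3 - <<'E'
from h import *
print(r.observe()["ee_pos"],r.observe()["ft_force"])
snap("top","t7",(100,130,420,330),2.5)
snap("scene","s8",(100,100,340,260),3.3)
E
```

```text
t: 35.3
ee_pos: [0.5453, -0.0658, 0.1009]
orientation: [-3.14, 0.006, 0.001]
ft_force: [0.5, -1.0, 1.4]
opening: -0.0001
t: 35.8
ee_pos: [0.5013, -0.2, 0.2093]
orientation: [3.14, -0.001, -0.001]
ft_force: [0.1, -0.4, -1.0]
opening: -0.0
t: 36.3
ee_pos: [0.4707, -0.3834, 0.2078]
orientation: [3.14, -0.0, -0.006]
ft_force: [-0.9, 0.9, 0.3]
opening: -0.0001
[ 0.47066338 -0.38344202  0.20784829] [-0.86575089  0.919761    0.30070231]
```

View pics/t7.png

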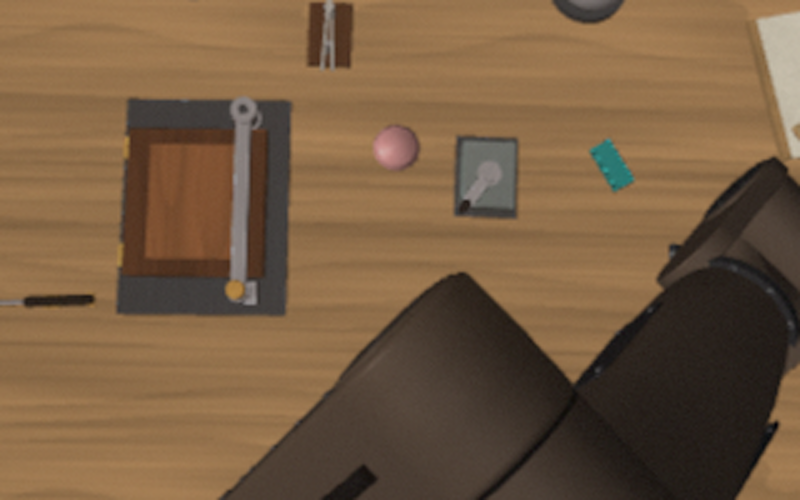

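View pics/s8.png

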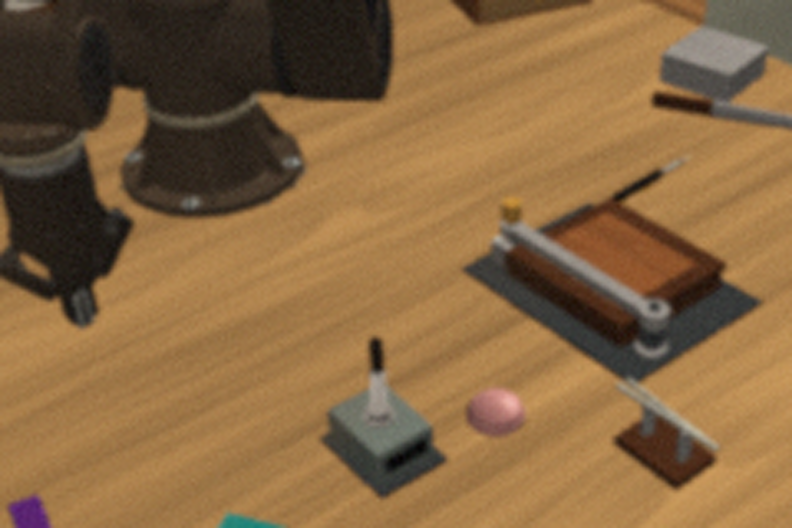

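```bash
python3 - <<'E'
from bench import ticket
print(ticket.finish_job())
E
```

```text
the job is handed in; nothing more can be done
None
```

The job is done and handed in at about 36 s; the hand-in gives no verdict.

- **Plates:** there were three copper plates on the bench. All three were laid flat, copper face up, in one layer in the tray. The purple and turquoise look-alikes were not touched.
- **Cover:** it was pushed shut from outside, and the arm then met a firm stop with the fingertips at z = 42 mm, the height of the closed cover's top. On the first try the gripper caught the cover's top edge and pressed with about 25 N. I backed off, raised the hand 20 mm and closed it smoothly.
- **Bar:** it was wound past the keeper with the knob caged between the fingers. I pushed the bolt down to its end, which came after about 27.5 mm of the stated 28 mm. It was then let back and released, and the later pictures show it still resting against the keeper.
- **Counter:** the lever was swung until the force rose sharply, within 2 mm of where the stop should be. It was then released.

The last top and scene pictures show the cover shut, the bar latched with its knob down and the tally lever at rest. The scriber, cabochon and tweezers look unmoved. The plates can't be seen under the shut cover, but all three were lying flat when I last saw them just before closing it. I saw no plate knocked aside and no grip slip.

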